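Lock the coil winder's spindle with its pin

TASK

Lock the coil winder so the half-wound coil cannot unwind: stand the red-knobbed lock pin in the hole on top of the green headstock, on the loose brass bushing, and turn the bushing by its four-spoke wheel until the pin drops into the cross-hole. Stop as soon as it catches, then press the pin down through its clip until the knob sits fully home, and let go. Never force the pin or the wheel, and leave everything else where it is.

Things in the scene. Friction and masses are not known exactly. Their poses are not given: they have to be found in the camera images.
- winder: Green hand coil winder, fixed. Origin on the bench under the middle of the headstock; z up, y along the level spindle towards the hand wheel, x square to it. Base plate 120 (x) x 222 x 15 mm, y -145 to +77. Headstock 64 (x) x 44 (y) mm, flat top at z 147. White and copper coil, 62 mm across, at y -46 to -98; tail bearing 112 mm high at y -128; black turns counter 60 mm high at y 33 to 61.
- bushing (a point): Middle of the brass bushing inside the headstock, on the spindle's axis, 52 mm below pin_hole; axes as the winder's (does not turn). 28 mm across, loose, turns without end either way with coil and wheel. One 13 mm cross-hole right through it: lines up with the bores every half turn, never at the start. Its direction cannot be seen from outside and is not known from the spokes: find it by feel.
- pin_hole (a point): Centre of the pin's hole at the flat top of the headstock (z 147 mm), axes as the winder's. Its mouth is a pocket 18 (x) x 30 (y) mm, 18 mm deep, with two sprung steel clip jaws 12 mm apart in y; below it a countersunk 11.5 mm bore leads straight down to the bushing, whose top lies 38 mm below this point. A blind 12 mm bore goes on under the bushing.
- wheel_center (a point): Centre of the hand wheel, on the spindle's axis, 85 mm along y from pin_hole, z 95 mm; axes as the winder's (does not turn). Hub 38 mm across; four round spokes of 10 mm, 90 degrees apart, square to y, each with a black 18 mm ball 52 mm from the axis (reach 61 mm), no rim. Push a ball near the top round in an arc (one low at the side only jams). About 1 N turns it; it stops dead when the pin has dropped in. Over 25 N is forcing.
- pin_center (a point): Lock pin, half-way up its 106 mm; z from tip to knob. At the start it stands in a hole of the stand. 10 mm steel shank, nose tapered to 6 mm over 4 mm; widens from 62 to 72 mm above the tip to a 16 mm collar; red knob 25 mm across, 80 to 106 mm above the tip (centre 40 mm above this point), flat on top and below. About 70 g.
- pin_knob (a point): Top centre of the lock pin's red knob, 106 mm above its tip. With its tip resting on the bushing this is about 68 mm above pin_hole. When the cross-hole comes round the pin drops about 30 mm by its own weight, until its collar rests in the clip; a push of 8 to 15 N takes it the last 8 mm, until the knob sits on the headstock, its top 26 mm above pin_hole. Over 40 N on the knob is forcing.
- stand: Wooden tool stand 60 (x) x 170 (y) x 55 (z) mm, fixed; origin at the centre of its underside. Three 14 mm holes in a row along its y at -55, 0 and +55 mm, 43 mm deep (floor at z 12 mm). The lock pin and two tools stand in them, in any order.
- nut_driver_center (a point): Nut driver, yellow handle 24 mm across, 100 mm long overall, standing in another hole of the stand; this point is half-way up. Leave it.
- scriber_center (a point): Scriber, blue handle 22 mm across, 96 mm long overall, standing in another hole of the stand; this point is half-way up. Leave it.
- led_boards: Stack of white round LED boards, 72 mm across, 46 mm high; origin at the centre of its underside. Leave it.
- spare_coil: Spare white and copper coil on end, 62 mm across, 52 mm high; origin at the centre of its underside. Leave it.
- multimeter: Yellow multimeter lying flat, 170 x 82 x 45 mm; origin at the centre of its underside. Leave it.
- solder_reel: Black and silver solder reel, 72 mm across, 38 mm high; origin at the centre of its underside. Leave it.
- screwdriver: Screwdriver with an orange handle lying on the bench, 190 mm long; origin at the middle of its underside. Leave it.
- parts_tray: Shallow blue tray of small parts, 90 x 120 x 28 mm; origin at the centre of its underside. Leave it.

How it is judged:
By the outcome, as a careful person would: the job done as asked, in the order asked, and still so for the second after the job is handed in, with the robot touching nothing.
It also fails if it takes over 64 s, if anything falls off the work surface, if the arm or the gripper's body presses on something with over 40 N, if the wrist force passes 120 N, or if a joint passes its speed limit or range.

ROBOT

A 6-joint arm with a two-finger parallel gripper is mounted at the origin on the work surface. World frame = base frame: x ahead of the robot, y to its left, z up, the work surface at z = 0. Lengths are in m, angles in degrees, forces in N, time in s.
With the tool pointing down it reaches from about 0.4 to 0.825 m from the base axis. Payload 7 kg.
Tool frame: the origin (TCP) lies midway between the tips of the shut fingers; the grasp point (between the pads) lies 19 mm behind it; z points along the fingers, y is the direction in which the jaws open and shut (so a half turn about z gives the same grasp; the last joint's range is limited). The gripper opens to 88 mm and grips with 3 to 60 N. Pads are 19 mm wide; open, the fingers measure 130 mm over their backs; the gripper's body (78 mm by 193 mm) begins 47 mm behind the grasp point.
Start: joints at [83.199, 20.546, 0.682, 0, -70.136, -16.507], TCP at [0.267, 0.62, 0.193] pointing down, gripper open.
Joint ranges: [-176.03, 176.03], [-82.01, 121.73], [-58.28, 71.71], [-173.87, 95.51], [-174.79, -0.11], [-173.66, 173.66]. Speed limits (degrees/s): [136.94, 136.94, 172.46, 180, 180, 180].

INTERFACE

Orientations are given as [roll, pitch, yaw] about the fixed x, y, z axes, in that order (R = Rz(yaw) Ry(pitch) Rx(roll)).
In Python, from plant import ctrl, snapshot gives the robot as it stands.
- The arm moves only by the shell command python3 -m pendant 'ROWS'. ROWS is JSON, a list of rows, each a list of 7 numbers: the shift along the tool's x, y, z in m, then the turn, a rotation vector about the tool's x, y, z in rad, then the opening, from -1 (shut) to 1 (fully open), so that 0 is half open. In form: [[x, y, z, ax, ay, az, jaw], ...]. A call has 1 to 12 rows; each row is the pose to reach, as a shift and turn from the pose commanded when the call began, along the tool's axes at that moment; what a row does not reach only later rows make up. A row lasts 1/8 s, in which the tool goes at most 62.5 mm and 10.7 degrees, less where a joint would pass 70% of its speed; a pose out of reach is approached as far as the arm can. A call with a gripper value outside its range is refused whole. The fingers move at their own pace and stop on an object; the grip force is fixed at half the most. Time passes only in rows, so rows that repeat a pose let the fingers close. It gives the time, the measured TCP pose, the force and the opening at its end, in the units of the state.
- ctrl.get_obs(): the state, without advancing time (a new reading comes with each control period).
- snapshot(name): name is "scene" or "top" or "wrist"; returns a dict with "image" (384x512x3 uint8, blue, green, red), "mtx" (3x3 intrinsics, pixels), "eye" and "attitude" of the camera in the world; the wrist camera has in their place "tool_from_camera" (4x4, takes a point from camera to tool coordinates, whose origin is the TCP and whose axes are the flange's). Camera axes: x right, y up, looking along -z (the intrinsics and any distortion apply to the point x, -y, -z); pixel columns grow to the right and rows downward; lengths in m; the calibration is good to about 2 mm. The wrist camera is an equidistant fisheye: a pixel r from the principal point sees the ray r / f radians off the axis. A picture is of the moment at which its call begins: read the wrist's pose just before it. There is no depth.
- ctrl.close_job(): hands the job in, once; it reports no verdict.
The state is a dict: "clock": time; "joint_pos": joint angles; "qvel": joint speeds; "tau": joint torques, N m; "tool_pos": TCP position; "orientation": TCP orientation; "force": force on the tool from outside, world axes, zero at the start; "moment": the same for the moment, N m; "opening": finger opening in m.
Only numpy, scipy, OpenCV 4.12 (cv2) and the standard library are available. Lean on these libraries where they do the work, as an engineer would, in place of code of your own. Each camera call takes 0.05 s, during which the arm holds its last target.

## Working session

There is one attempt and no reset: what is moved stays moved. The work goes in short steps, Python scripts to look and compute and a shell command to move; the robot and the scene stay as the last step left them, time stands still between calls to the robot, and variables do not carry over. Pictures are saved under pics/ and viewed, and the job is handed in when it is done.

```bash
ls; mkdir -p pics; python3 - <<'E'
from plant import ctrl, snapshot
import cv2
o=ctrl.get_obs();print(o)
for n in ("scene","top","wrist"):
    s=snapshot(n);cv2.imwrite(f"pics/{n}0.png",s["image"]);print(n,{k:v for k,v in s.items() if k!="image"})
E
```

```text
pics
{'clock': 0.0, 'joint_pos': array([ 8.31986744e+01,  2.05930211e+01,  6.34538111e-01, -1.87981442e-02,
       -7.01352832e+01, -1.65056760e+01]), 'qvel': array([-0.00926241, -0.02347829,  0.00167628,  0.08079524,  0.05083799,
        0.04183179]), 'tau': array([ 4.29944259e-05, -5.82723427e+01,  2.93049020e+01,  6.99758381e+00,
        7.00752513e-03, -1.61427911e-04]), 'tool_pos': array([0.26690605, 0.61941023, 0.19181479]), 'orientation': array([ 1.79905077e+02, -9.69919208e-03, -2.33133957e+01]), 'force': array([-0.06521003, -0.94409261,  0.03470027]), 'moment': array([ 0.01304548, -0.02660769,  0.04043654]), 'opening': 0.08772519962730725}
scene {'mtx': array([[409.22762197,   0.        , 258.80290223],
       [  0.        , 409.22762197, 184.56795185],
       [  0.        ,   0.        ,   1.        ]]), 'eye': array([1.20665867, 0.80821908, 0.82847831]), 'attitude': array([ 54.08876164,   0.90974853, 141.66658908])}
top {'mtx': array([[391.54022936,   0.        , 258.07953207],
       [  0.        , 391.54022936, 192.98772889],
       [  0.        ,   0.        ,   1.        ]]), 'eye': array([0.37490039, 0.02127493, 1.38228392]), 'attitude': array([ 10.06270003,  -0.6887341 , -89.4150674 ])}
wrist {'mtx': array([[297.31863964,   0.        , 252.1033086 ],
       [  0.        , 297.31863964, 195.44453199],
       [  0.        ,   0.        ,   1.        ]]), 'tool_from_camera': array([[-7.69262996e-05,  9.62136694e-01,  2.72567379e-01,
         7.29615156e-02],
       [ 9.99999936e-01, -2.13976173e-05,  3.57760080e-04,
         2.22637162e-04],
       [ 3.50046393e-04,  2.72567389e-01, -9.62136631e-01,
        -1.91458973e-01],
       [ 0.00000000e+00,  0.00000000e+00,  0.00000000e+00,
         1.00000000e+00]])}
```

View pics/scene0.png

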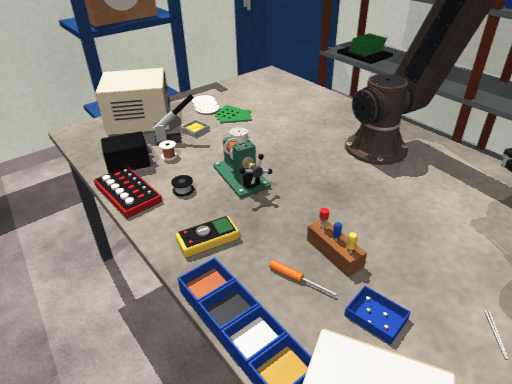

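View pics/top0.png

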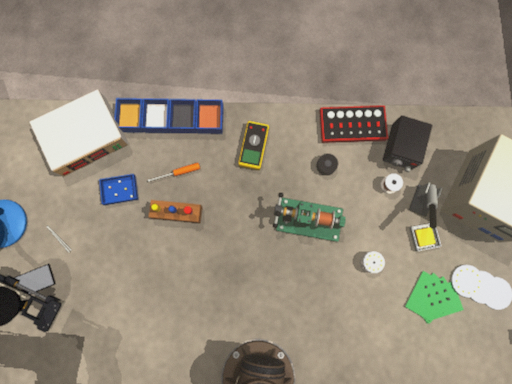

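View pics/wrist0.png

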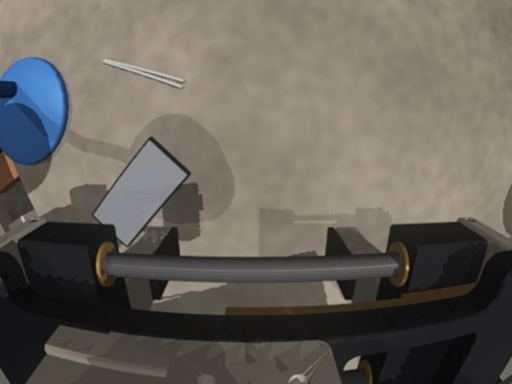

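The scene view shows the red pin knob at about (324,215), with the blue and yellow tools beside it. The winder is at about (242,165), its wheel at (253,175). In the top view the knob is at (188,210) and the winder at (310,218).

```bash
cat > h.py <<'E'
from plant import ctrl, snapshot
import cv2, numpy as np
from scipy.spatial.transform import Rotation as R
def rot(a): return R.from_euler('xyz',a,degrees=True).as_matrix()
def shot(n,fn=None):
    o=ctrl.get_obs(); s=snapshot(n)
    if n=="wrist":
        Rt=rot(o["orientation"]);T=s["tool_from_camera"]
        s["Rc"]=Rt@T[:3,:3]; s["c"]=Rt@T[:3,3]+o["tool_pos"]
    else: s["Rc"]=rot(s["attitude"]); s["c"]=s["eye"]
    s["n"]=n
    if fn: cv2.imwrite("pics/"+fn,s["image"])
    return s
def ray(s,px):
    m=s["mtx"];x=(px[0]-m[0,2])/m[0,0];y=(px[1]-m[1,2])/m[1,1]
    if s["n"]=="wrist":
        r=np.hypot(x,y);k=np.sin(r)/r if r>1e-9 else 1
        d=np.array([x*k,-y*k,-np.cos(r)])
    else: d=np.array([x,-y,-1.])
    d=s["Rc"]@d;return d/np.linalg.norm(d)
def proj(s,P):
    d=s["Rc"].T@(np.asarray(P)-s["c"]);m=s["mtx"]
    v=np.array([d[0],-d[1],-d[2]])
    if s["n"]=="wrist":
        h=np.hypot(v[0],v[1]);t=np.arctan2(h,v[2]);u=v[:2]/h*t
    else:u=v[:2]/v[2]
    return u*m[0,0]+m[:2,2]
def onz(s,px,z):
    d=ray(s,px);return s["c"]+d*(z-s["c"][2])/d[2]
def tri(L):
    A=np.zeros((3,3));b=np.zeros(3)
    for s,p in L:
        d=ray(s,p);M=np.eye(3)-np.outer(d,d);A+=M;b+=M@s["c"]
    P=np.linalg.solve(A,b)
    return P,[np.linalg.norm((np.eye(3)-np.outer(ray(s,p),ray(s,p)))@(P-s["c"])) for s,p in L]
def blobs(img,lo,hi,amin=15):
    hsv=cv2.cvtColor(img,cv2.COLOR_BGR2HSV);m=cv2.inRange(hsv,lo,hi)
    if lo[0]==0 and hi[0]<=12: m|=cv2.inRange(hsv,(172,lo[1],lo[2]),(180,255,255))
    n,l,st,c=cv2.connectedComponentsWithStats(m)
    return [(st[i].tolist(),c[i].round(1).tolist()) for i in range(1,n) if st[i][4]>=amin]
def crop(s,x0,y0,x1,y1,k,fn): cv2.imwrite("pics/"+fn,cv2.resize(s["image"][y0:y1,x0:x1],None,fx=k,fy=k,interpolation=cv2.INTER_CUBIC))
E
python3 - <<'E'
from h import *
a=shot("scene");b=shot("top")
for n,s in (("scene",a),("top",b)):
    print(n,"red",blobs(s["image"],(0,150,80),(7,255,255)),"blue",blobs(s["image"],(110,150,60),(130,255,255)),"yel",blobs(s["image"],(22,150,100),(32,255,255)))
    print("green",blobs(s["image"],(70,80,30),(90,255,255),60))
    w=proj(s,[0.267,.62,.193]);print(w)
crop(a,200,110,300,210,8,"a_w.png");crop(b,250,180,350,250,8,"b_w.png")
crop(a,300,195,380,275,7,"a_s.png");crop(b,140,190,210,230,8,"b_s.png")
E
```

```text
scene red [([94, 167, 68, 51, 576], [129.9, 200.2]), ([114, 172, 7, 4, 18], [117.0, 173.5]), ([118, 176, 7, 4, 20], [121.4, 177.6]), ([123, 180, 7, 5, 21], [126.0, 181.9]), ([128, 185, 7, 4, 21], [130.7, 186.5]), ([133, 189, 6, 5, 20], [135.6, 190.8]), ([137, 194, 8, 4, 22], [140.5, 195.5]), ([320, 208, 9, 12, 95], [323.9, 213.4])] blue [([504, 0, 8, 9, 54], [508.2, 3.6]), ([334, 223, 8, 15, 92], [337.0, 229.6]), ([178, 258, 133, 126, 4002], [238.4, 320.2]), ([345, 286, 65, 59, 1982], [377.1, 314.1]), ([294, 375, 11, 9, 44], [299.8, 380.2])] yel [([186, 125, 19, 6, 44], [195.0, 127.2]), ([176, 216, 63, 41, 550], [209.4, 242.2]), ([348, 234, 9, 16, 94], [351.7, 241.6])]
green [([214, 141, 56, 57, 1163], [239.0, 169.8])]
[527.92497384 217.96110475]
top red [([320, 106, 68, 36, 338], [345.5, 129.4]), ([366, 106, 20, 17, 44], [379.1, 110.3]), ([376, 121, 4, 6, 22], [377.6, 123.5]), ([330, 123, 3, 6, 17], [331.1, 125.4]), ([339, 123, 4, 5, 20], [340.5, 125.0]), ([348, 122, 4, 6, 22], [349.6, 124.5]), ([358, 122, 3, 6, 17], [359.1, 124.4]), ([367, 122, 4, 5, 19], [368.4, 124.1]), ([91, 150, 12, 7, 24], [96.5, 153.0]), ([95, 153, 11, 7, 17], [100.0, 156.0]), ([71, 160, 12, 7, 23], [76.4, 163.1]), ([75, 163, 12, 6, 27], [80.2, 165.4]), ([183, 206, 9, 8, 56], [187.4, 209.7])] blue [([132, 99, 20, 29, 101], [141.5, 110.6]), ([167, 100, 4, 28, 80], [168.6, 113.3]), ([180, 100, 23, 29, 89], [194.4, 117.4]), ([199, 100, 15, 1, 15], [206.0, 100.0]), ([100, 175, 37, 29, 730], [117.8, 189.6]), ([169, 207, 6, 4, 20], [171.5, 208.5])] yel [([238, 121, 31, 49, 278], [253.9, 148.4]), ([151, 204, 9, 7, 50], [155.1, 207.2]), ([415, 227, 20, 19, 282], [424.7, 236.2])]
green [([282, 199, 17, 9, 69], [290.5, 202.9]), ([303, 202, 33, 10, 144], [316.2, 207.2]), ([298, 213, 14, 10, 62], [304.0, 217.8]), ([283, 226, 56, 13, 250], [311.6, 231.5])]
[ 48.28912576 297.78615018]
```

View pics/a_w.png

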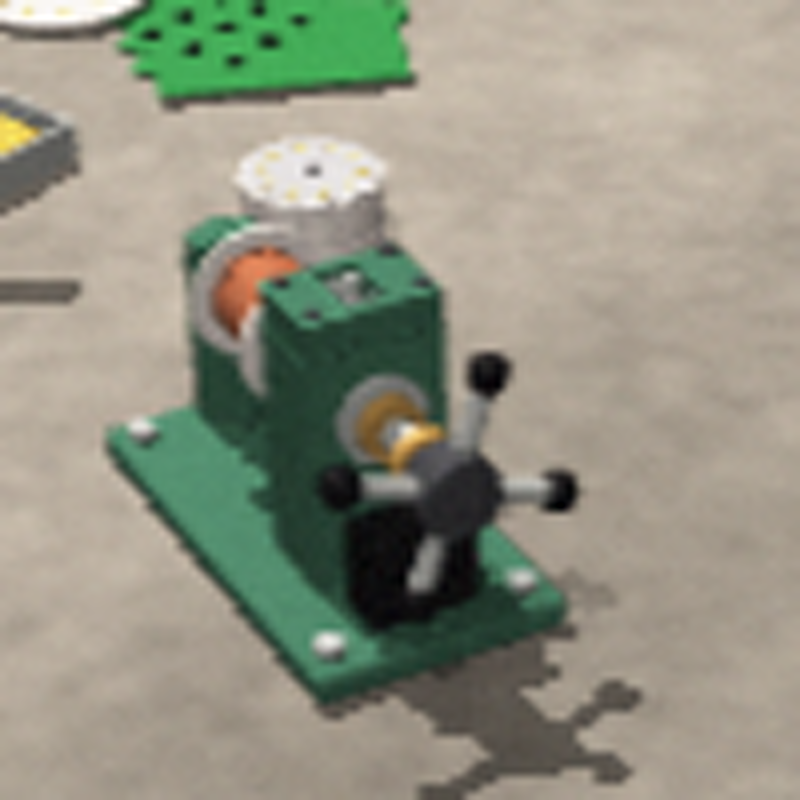

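View pics/b_w.png

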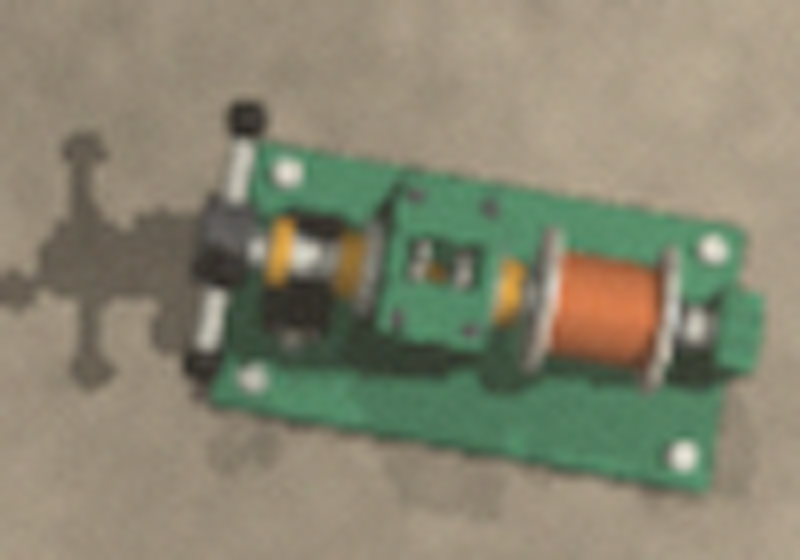

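View pics/b_s.png

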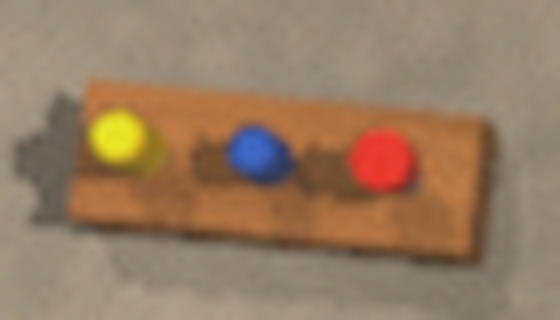

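The crops show the pin hole at scene (243.5,145.8) and top (305,213), and the wheel hub at scene (257,171) and top (278,211). Wheel balls are at scene (261,156.5), (242.5,170.8) and (270,171). The pin is in the stand's end hole nearest the winder.

```bash
python3 - <<'E'
from h import *
a=shot("scene");b=shot("top")
print("knob",tri([(a,(323.9,213.4)),(b,(187.4,209.7))]))
print("blue",tri([(a,(337,229.6)),(b,(171.5,208.5))]), "yel",tri([(a,(351.7,241.6)),(b,(155.1,207.2))]))
print("hole",tri([(a,(243.5,145.8)),(b,(305,213))]))
print("hub",tri([(a,(257,171)),(b,(278.2,210))]))
print("ball side far",tri([(a,(242.5,170.8)),(b,(280.8,194.9))]), )
print("ball side near",tri([(a,(270,171)),(b,(275.3,225.2))]), )
for p in ((286,201.5),(339,211),(281.6,227),(335.5,237)): print("screw",onz(b,p,.017))
E
```

```text
knob (array([0.54342225, 0.23864177, 0.10709589]), [np.float64(0.0007917589393869985), np.float64(0.0007917589393870518)])
blue (array([0.5490821 , 0.2943221 , 0.09009311]), [np.float64(0.0008559824905574826), np.float64(0.0008559824905574338)]) yel (array([0.55293196, 0.34897502, 0.08926365]), [np.float64(0.0009276266744779703), np.float64(0.0009276266744778807)])
hole (array([ 0.53238242, -0.14208545,  0.14379772]), [np.float64(0.0006653881220314053), np.float64(0.0006653881220313887)])
hub (array([ 0.54596389, -0.05811976,  0.09385774]), [np.float64(0.0016415843223391976), np.float64(0.0016415843223390742)])
ball side far (array([ 0.59499994, -0.06654011,  0.11112812]), [np.float64(0.00020436018528758378), np.float64(0.00020436018528740041)])
ball side near (array([ 0.49752869, -0.05005625,  0.07701423]), [np.float64(0.0008790254077716494), np.float64(0.0008790254077716993)])
screw [ 0.58804085 -0.09156571  0.017     ]
screw [ 0.55644373 -0.27830816  0.017     ]
screw [ 0.49779691 -0.07599075  0.017     ]
screw [ 0.46509895 -0.26372553  0.017     ]
```

```bash
cat >> h.py <<'E'
def delta(P,yaw,pos=None,ori=None):
    "shift in tool axes + rotvec to reach P, tool down at yaw, from measured pose"
    o=ctrl.get_obs();pos=o["tool_pos"] if pos is None else np.array(pos);ori=o["orientation"] if ori is None else ori
    M=rot(ori);sh=M.T@(np.array(P)-pos);rv=R.from_matrix(M.T@rot([180,0,yaw])).as_rotvec()
    print("shift",sh.round(4),"turn",rv.round(4),"rows>=",np.ceil(max(np.linalg.norm(sh)/.0625,np.degrees(np.linalg.norm(rv))/10.7)))
E
python3 - <<'E'
from h import *
delta([.543,.239,.21],-95,[.267,.62,.193],[180,0,-23.308])
E
```

```text
shift [ 0.4042  0.2407 -0.017 ] turn [-0.     -0.      1.2513] rows>= 8.0
```

```bash
python3 -m pendant '[[0.404,0.241,-0.017,0,0,1.251,1],[0.404,0.241,-0.017,0,0,1.251,1],[0.404,0.241,-0.017,0,0,1.251,1],[0.404,0.241,-0.017,0,0,1.251,1],[0.404,0.241,-0.017,0,0,1.251,1],[0.404,0.241,-0.017,0,0,1.251,1],[0.404,0.241,-0.017,0,0,1.251,1],[0.404,0.241,-0.017,0,0,1.251,1],[0.404,0.241,-0.017,0,0,1.251,1],[0.404,0.241,-0.017,0,0,1.251,1]]'
python3 - <<'E'
from h import *
s=shot("wrist","w1.png");o=ctrl.get_obs();print(o["joint_pos"],o["tool_pos"],o["orientation"],o["force"])
print(proj(s,o["tool_pos"]));print(blobs(s["image"],(0,150,80),(7,255,255),100))
print(onz(s,blobs(s["image"],(0,150,80),(7,255,255),100)[0][1],.118))
E
```

```text
clock: 1.6
tool_pos: [0.5427, 0.2387, 0.2097]
orientation: [180.0, 0.0, -95.0]
force: [-0.4, 0.3, 0.1]
opening: 0.0877
[ 4.26624624e+01  1.22612908e+01 -8.59979091e+00 -8.71930236e-03
 -6.91376995e+01 -4.76215173e+01] [0.54245296 0.23915814 0.20971928] [ 1.79994803e+02  6.39196011e-03 -9.49621602e+01] [ 0.14676497 -0.10878407  0.20225937]
[251.70738508 222.83875341]
[([241, 171, 25, 29, 580], [253.2, 184.8])]
[0.5406963  0.23483596 0.118     ]
```

View pics/w1.png

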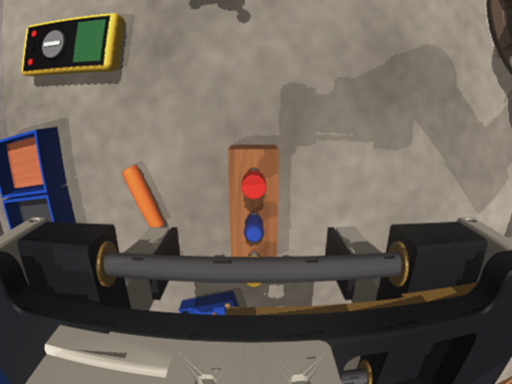

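The wrist view shows the knob centred at about (253,185), between the fingers, with the blue scriber below it. I'll get a second viewpoint lower down.

```bash
python3 -m pendant '[[0,0,0.05,0,0,0,1],[0,0,0.05,0,0,0,1],[0,0,0.05,0,0,0,1]]'
python3 - <<'E'
from h import *
s=shot("wrist","w2.png");o=ctrl.get_obs();print(o["tool_pos"])
print(blobs(s["image"],(0,150,80),(7,255,255),100))
crop(s,190,100,320,230,6,"w2c.png")
import copy
p2=blobs(s["image"],(0,150,80),(7,255,255),100)[0][1]
s1=copy.copy(s);s1["c"]=s["c"]+np.array([0,0,.05]);print(tri([(s1,(253.2,184.8)),(s,p2)]))
E
```

```text
clock: 2.02
tool_pos: [0.5431, 0.2396, 0.1612]
orientation: [-179.9, -0.0, -94.9]
force: [-0.2, 0.1, 0.8]
opening: 0.0879
[0.5435065  0.23973436 0.16164914]
[([240, 180, 29, 35, 825], [254.0, 197.0])]
(array([0.54179347, 0.24654978, 0.07487408]), [np.float64(0.00032650582409439043), np.float64(0.0003265058240944172)])
```

View pics/w2c.png

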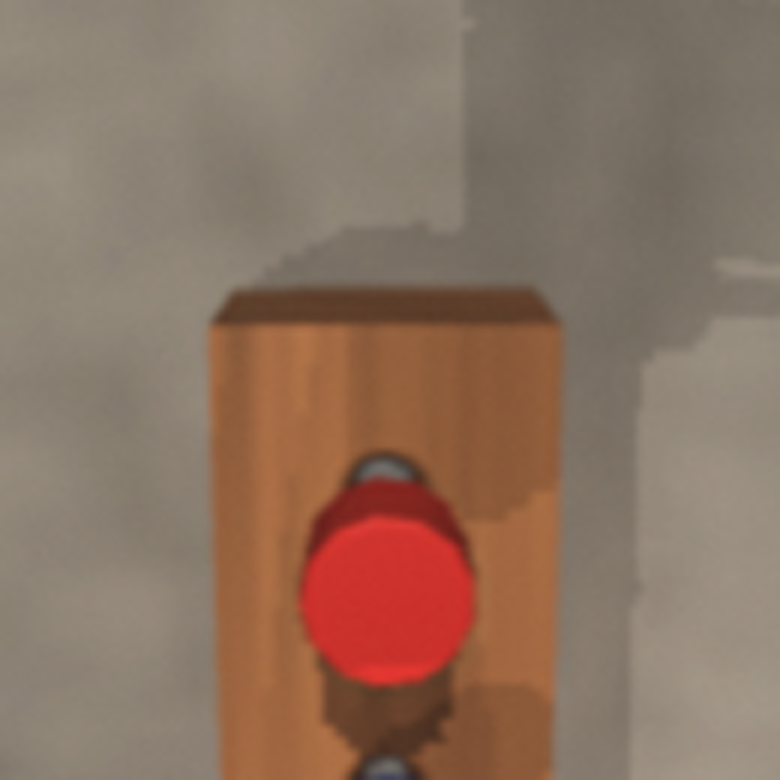

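Top face of the knob is at (254.5,200). I'll isolate the bright top face in both views.

```bash
python3 - <<'E'
from h import *
s=shot("wrist");o=ctrl.get_obs();print(o["tool_pos"])
P=[]
for f in("w1.png","w2.png"):
    im=cv2.imread("pics/"+f);b=blobs(im,(0,150,175),(7,255,255),100);print(b);x,y,w,h,_=b[0][0];P.append((x+w/2-.5,y+h/2-.5))
import copy
M=s["Rc"];s1=copy.copy(s)
from scipy.spatial.transform import Rotation as R
T=s["tool_from_camera"]
s1["Rc"]=rot([179.995,.006,-94.962])@T[:3,:3];s1["c"]=rot([179.995,.006,-94.962])@T[:3,3]+np.array([.54245,.23916,.20972])
print(P,tri([(s1,P[0]),(s,P[1])]),onz(s1,P[0],.118),onz(s,P[1],.118))
t=shot("top");a=shot("scene")
print(tri([(s1,P[0]),(s,P[1]),(t,(187.4,209.7))]))
E
```

```text
[0.54361891 0.23975245 0.16175085]
[([241, 175, 25, 24, 456], [253.2, 186.5])]
[([240, 186, 29, 28, 621], [254.2, 199.6])]
[(253.0, 186.5), (254.0, 199.5)] (array([0.54118461, 0.23875888, 0.11082786]), [np.float64(0.0002034069117840681), np.float64(0.00020340691178419805)]) [0.54084883 0.23697052 0.118     ] [0.5412381  0.23660715 0.118     ]
(array([0.54123111, 0.2372121 , 0.11705588]), [np.float64(0.0003647698264565803), np.float64(0.0003107849424772004), np.float64(0.000460357592179858)])
```

```bash
python3 -m pendant '[[0.0027,0.002,0.03,0,0,0,1],[0.0027,0.002,0.06,0,0,0,1],[0.0027,0.002,0.076,0,0,0,1],[0.0027,0.002,0.076,0,0,0,0],[0.0027,0.002,0.076,0,0,0,-1],[0.0027,0.002,0.076,0,0,0,-1],[0.0027,0.002,0.076,0,0,0,-1]]'
```

```text
clock: 3.1
tool_pos: [0.5409, 0.2365, 0.0845]
orientation: [-180.0, 0.0, -95.0]
force: [-0.1, -0.2, -0.8]
opening: 0.0532
```

```bash
python3 -m pendant '[[0,0,0,0,0,0,-1],[0,0,0,0,0,0,-1],[0,0,0,0,0,0,-1],[0,0,0,0,0,0,-1]]'
```

```text
clock: 3.6
tool_pos: [0.5413, 0.2365, 0.0845]
orientation: [-179.9, 0.0, -95.0]
force: [0.8, -0.2, 3.7]
opening: 0.0133
```

```bash
python3 - <<'E'
from h import *
o=ctrl.get_obs();print(o["opening"],o["force"],o["tool_pos"])
s=shot("wrist","w3.png");a=shot("scene");crop(a,270,130,400,260,6,"a3.png")
E
```

```text
0.01330918332579619 [ 0.76253248 -0.16424169  3.73128705] [0.54127122 0.23653137 0.08447318]
```

View pics/a3.png

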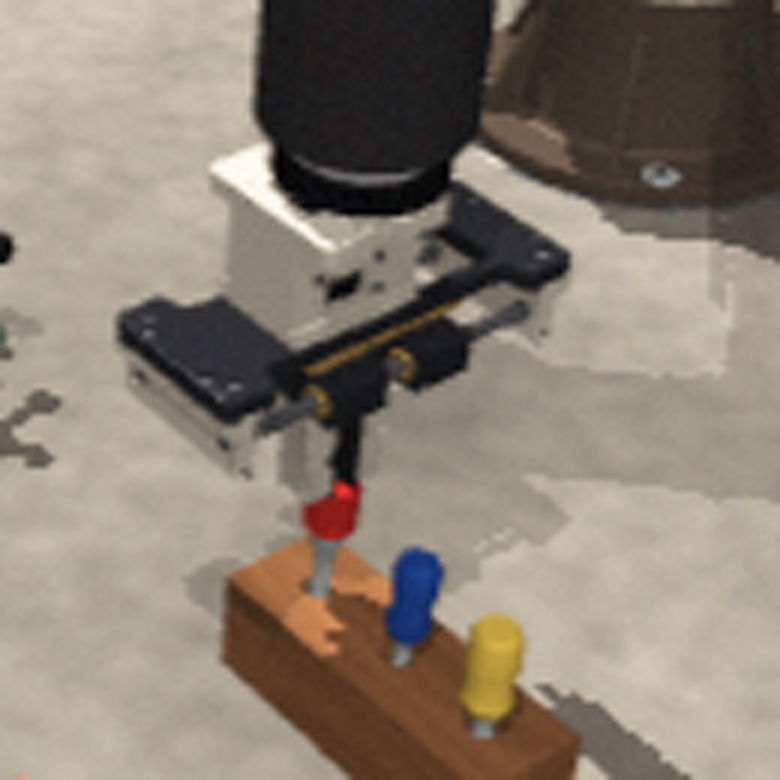

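View pics/w3.png

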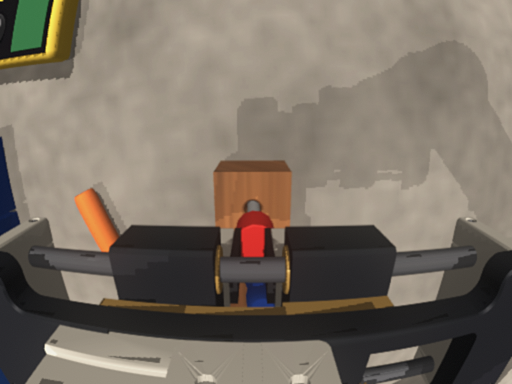

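```bash
python3 - <<'E'
from h import *
o=ctrl.get_obs();a=shot("scene");s=shot("wrist")
T=o["tool_pos"]
for n,z in(("tip",0),("grasp",.019),("38",.038)):
    p=proj(a,T+[0,0,z]);print(n,p,(p-[270,130])*6,proj(s,T+[0,0,z]))
crop(s,190,160,320,290,6,"w3c.png")
for nm,S in (("scene",a),("wrist",s)): print(nm,blobs(S["image"],(0,150,80),(7,255,255),20)[-3:])
E
```

```text
tip [323.55763361 219.01210296] [321.34580165 534.07261773] [251.71621883 222.09857321]
grasp [324.09121595 213.73698763] [324.5472957  502.42192575] [251.61889972 232.90829043]
38 [324.63551337 208.35594057] [327.81308025 470.13564341] [251.50177722 245.93686572]
scene [([133, 189, 6, 5, 22], [135.5, 191.0]), ([137, 194, 8, 4, 22], [140.5, 195.5]), ([321, 211, 10, 9, 60], [325.6, 215.0])]
wrist [([243, 211, 37, 46, 691], [258.0, 226.1])]
```

View pics/w3c.png

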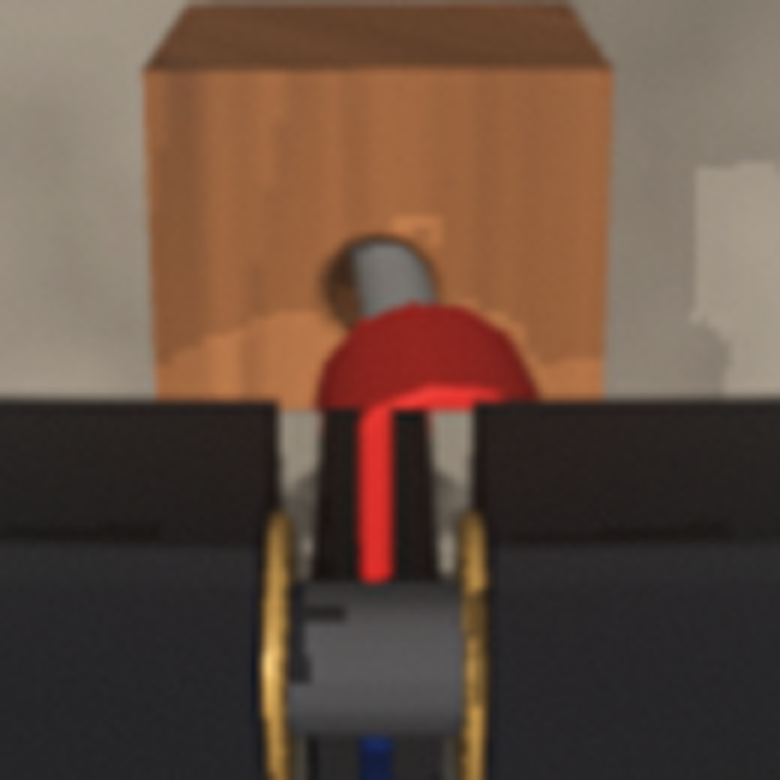

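The fingers hold only the rear of the knob: the opening reads 13 mm and the pin leans. I'll open, lift a little and remeasure.

```bash
python3 -m pendant '[[0,0,0,0,0,0,-0.4],[0,0,0,0,0,0,0],[0,0,0,0,0,0,0.5],[0,0,0,0,0,0,1],[0,0,-0.03,0,0,0,1],[0,0,-0.075,0,0,0,1],[0,0,-0.075,0,0,0,1],[0,0,-0.075,0,0,0,1]]'
python3 - <<'E'
from h import *
s=shot("wrist","w4.png");o=ctrl.get_obs();print(o["tool_pos"],o["opening"])
b=blobs(s["image"],(0,150,175),(7,255,255),100);print(b)
crop(s,190,130,320,260,6,"w4c.png")
a=shot("scene");crop(a,270,130,400,260,6,"a4.png");t=shot("top");crop(t,140,180,220,240,8,"t4.png")
E
```

```text
clock: 4.8
tool_pos: [0.5398, 0.2359, 0.158]
orientation: [179.9, -0.0, -95.0]
force: [-0.4, -0.3, -1.3]
opening: 0.0755
[0.53960652 0.23572391 0.15742532] 0.07971442830227939
[([226, 191, 29, 28, 625], [240.7, 204.9])]
```

View pics/w4c.png

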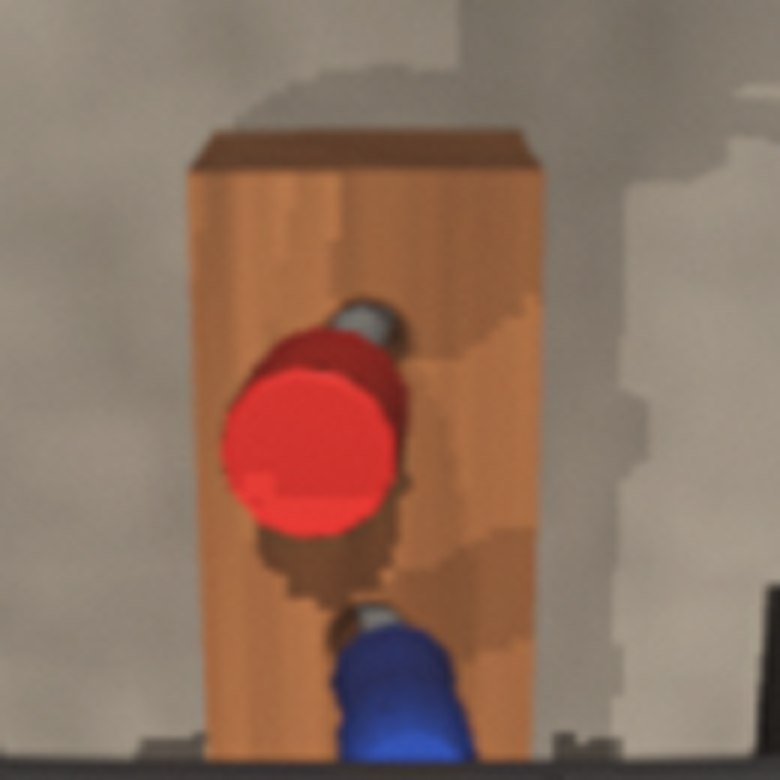

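View pics/a4.png

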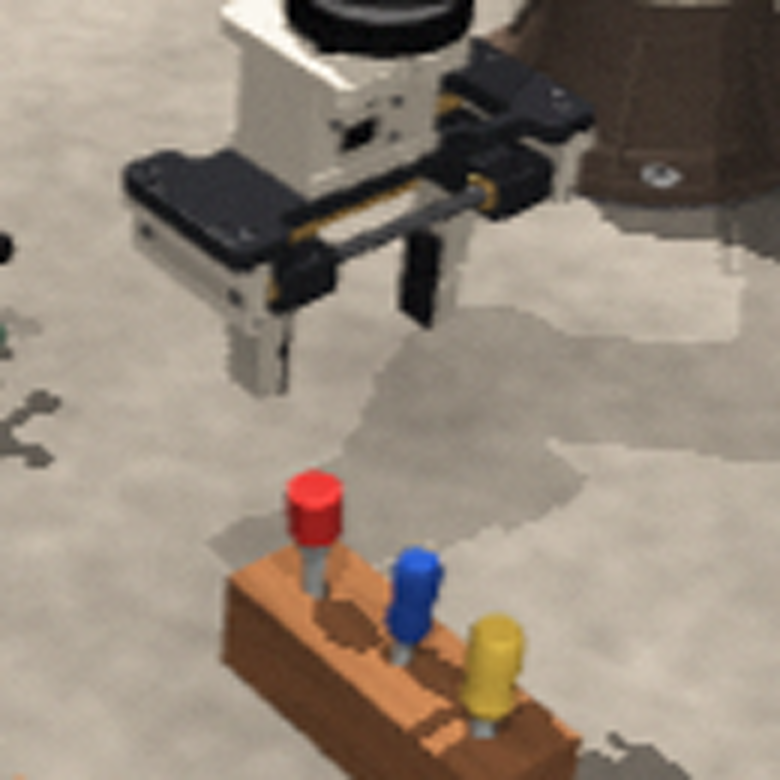

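View pics/t4.png

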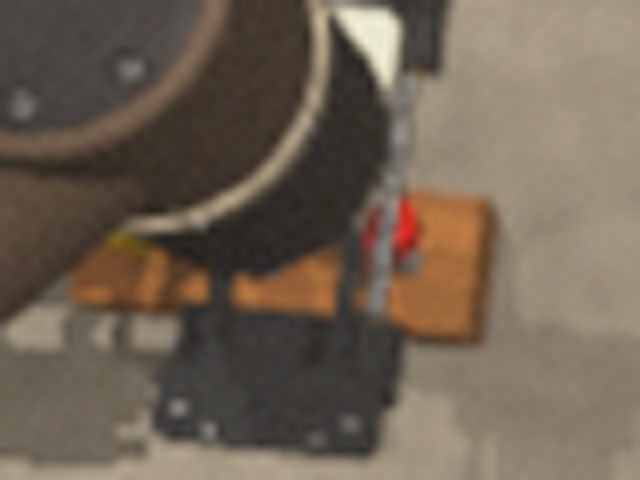

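```bash
python3 - <<'E'
from h import *
o=ctrl.get_obs();a=shot("scene");s=shot("wrist","w5.png")
print(o["tool_pos"],o["opening"])
A=onz(a,(313,195.8),.1575);B=onz(a,(340.8,183.7),.1575);print(A,B,(A+B)/2)
b=blobs(s["image"],(0,150,175),(7,255,255),100);print(b);x,y,w,h,_=b[0][0]
print(onz(s,(x+w/2-.5,y+h/2-.5),.1175))
ra=blobs(a["image"],(0,150,80),(7,255,255),40)[-1];print(ra)
print(tri([(a,(322.5,210)),(s,(240.2,204.7))]))
crop(a,290,150,350,210,10,"a5.png")
E
```

```text
[0.53976808 0.23565958 0.15735542] 0.08557420073138915
[0.55999669 0.20780486 0.1575    ] [0.46142147 0.21727718 0.1575    ] [0.51070908 0.21254102 0.1575    ]
[([227, 192, 28, 28, 625], [240.8, 205.5])]
[0.54882409 0.23555664 0.1175    ]
([318, 209, 9, 12, 98], [322.2, 214.3])
(array([0.54836753, 0.23481814, 0.11922261]), [np.float64(0.0007108927219978012), np.float64(0.0007108927219977096)])
```

View pics/a5.png

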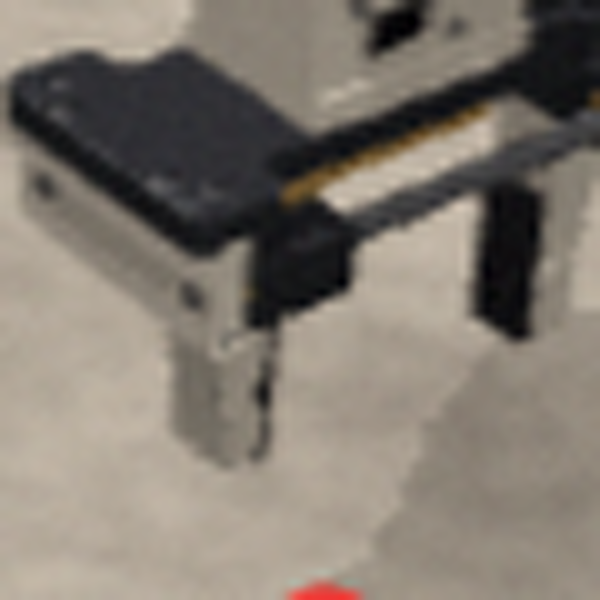

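View pics/w5.png

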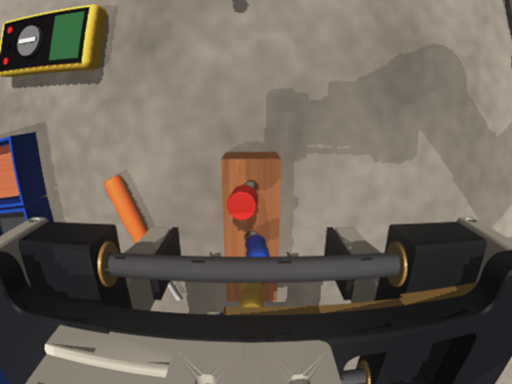

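```bash
python3 - <<'E'
from h import *
s=shot("wrist");o=ctrl.get_obs()
crop(s,90,200,220,310,6,"w6.png")
M=rot(o["orientation"])
for z in(0,-.019,-.038):
  for x in(-.0095,.0095):
    p=proj(s,o["tool_pos"]+M@np.array([x,-.044,z]));print(z,x,p,(p-[90,200])*6)
E
```

```text
0 -0.0095 [189.21347441 234.56186084] [595.28084649 207.37116504]
0 0.0095 [187.31940473 209.20785505] [583.91642839  55.24713029]
-0.019 -0.0095 [183.59425791 246.01285249] [561.56554745 276.07711493]
-0.019 0.0095 [181.19156448 218.7397385 ] [547.14938687 112.43843099]
-0.038 -0.0095 [176.99023242 259.61294437] [521.94139455 357.67766622]
-0.038 0.0095 [173.8811465  230.22258748] [503.28687902 181.33552488]
```

View pics/w6.png

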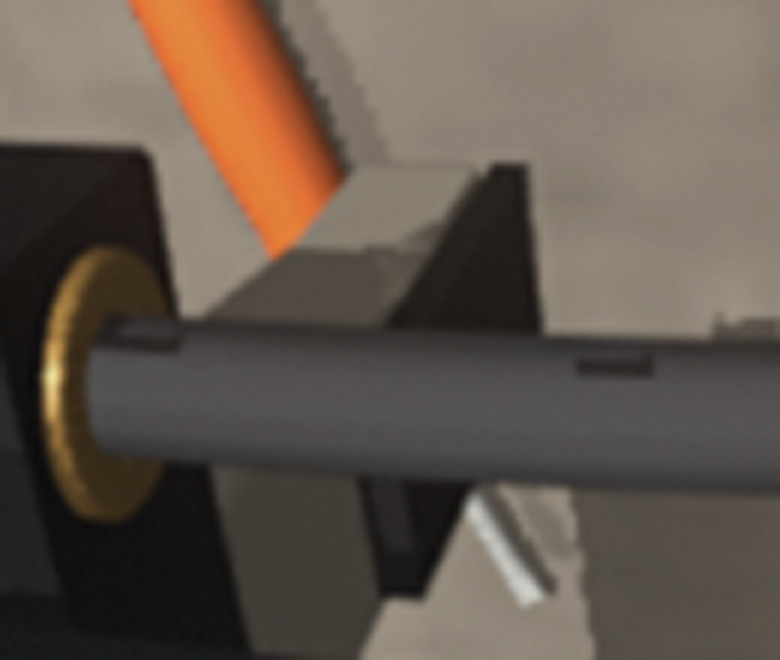

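```bash
python3 - <<'E'
from h import *
s=shot("wrist");o=ctrl.get_obs();print(o["opening"])
crop(s,300,200,430,310,6,"w7.png")
M=rot(o["orientation"])
def tl(p,y):
    d=M.T@ray(s,p);c=M.T@(s["c"]-o["tool_pos"]);t=(y-c[1])/d[1];return c+t*d
print(tl((178,227),-o["opening"]/2))
E
```

```text
0.08744075452063899
[ 0.00810255 -0.04372038 -0.02952703]
```

View pics/w7.png

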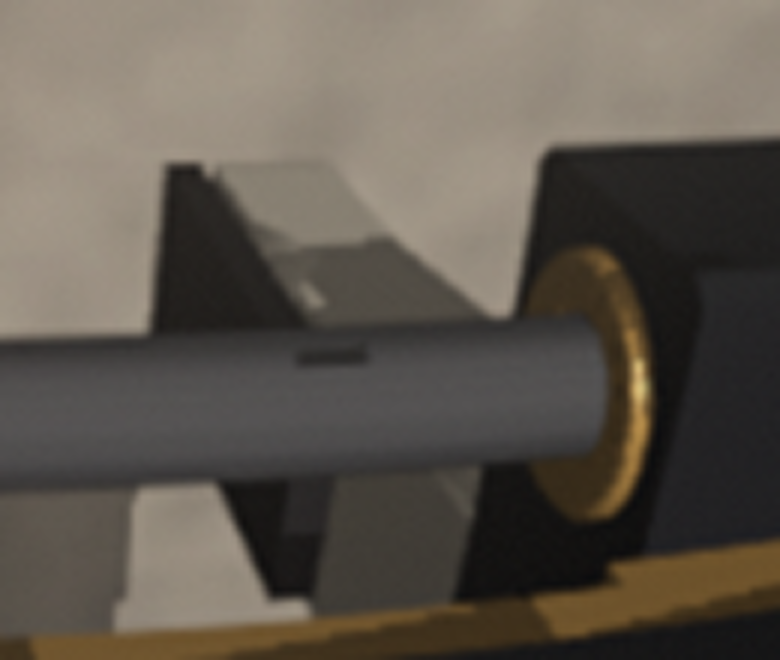

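Both cameras put the real fingertips about 30 mm above the reported TCP: inner pad corners at wrist (178,227) and (328,227), near tip at scene (314,195). So the first close pinched only the knob's top edge. I'll go 30 mm lower.

```bash
python3 -m pendant '[[0.001,-0.0015,0.05,0,0,0,1],[0.001,-0.0015,0.08,0,0,0,1],[0.001,-0.0015,0.1,0,0,0,1],[0.001,-0.0015,0.1,0,0,0,1]]'
python3 - <<'E'
from h import *
a=shot("scene");crop(a,270,130,400,260,6,"a8.png")
E
```

```text
clock: 5.65
tool_pos: [0.5409, 0.2342, 0.057]
orientation: [179.8, -0.2, -95.0]
force: [-0.7, -0.4, -0.5]
opening: 0.0879
```

View pics/a8.png

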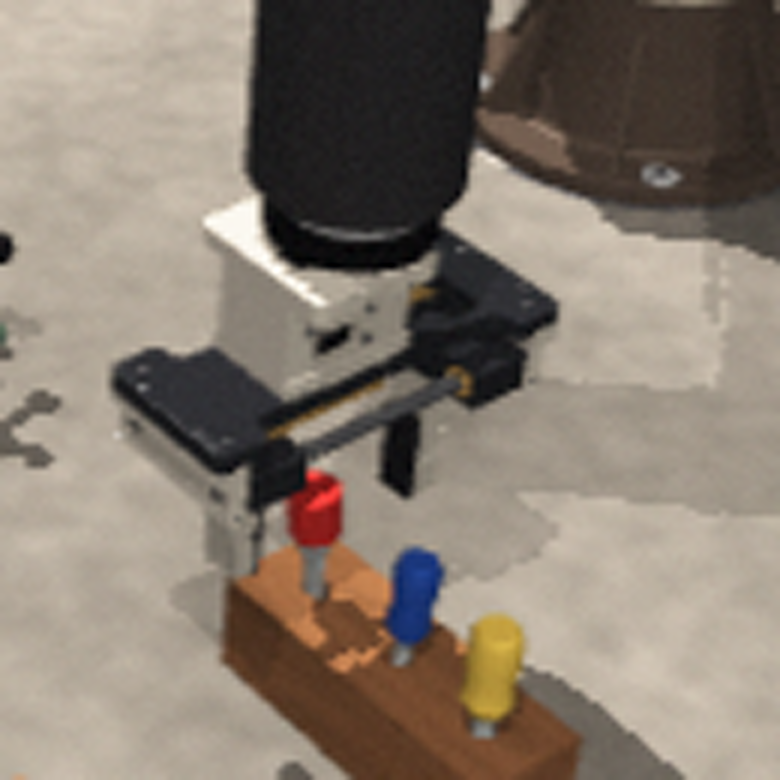

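The tips now straddle the knob, with no contact force. Closing.

```bash
python3 -m pendant '[[0,0,0,0,0,0,-1],[0,0,0,0,0,0,-1],[0,0,0,0,0,0,-1],[0,0,0,0,0,0,-1],[0,0,0,0,0,0,-1],[0,0,0,0,0,0,-1],[0,0,0,0,0,0,-1],[0,0,0,0,0,0,-1]]'
python3 - <<'E'
from h import *
s=shot("wrist");crop(s,190,160,320,290,6,"w9.png");o=ctrl.get_obs();print(o["opening"],o["force"],o["tool_pos"])
E
```

```text
clock: 6.7
tool_pos: [0.542, 0.2351, 0.0587]
orientation: [180.0, -0.0, -95.0]
force: [0.2, 0.4, 0.2]
opening: 0.0242
0.024122947321898586 [ 0.88778646 -0.3372824   1.14511951] [0.54197076 0.23502955 0.05873821]
```

View pics/w9.png

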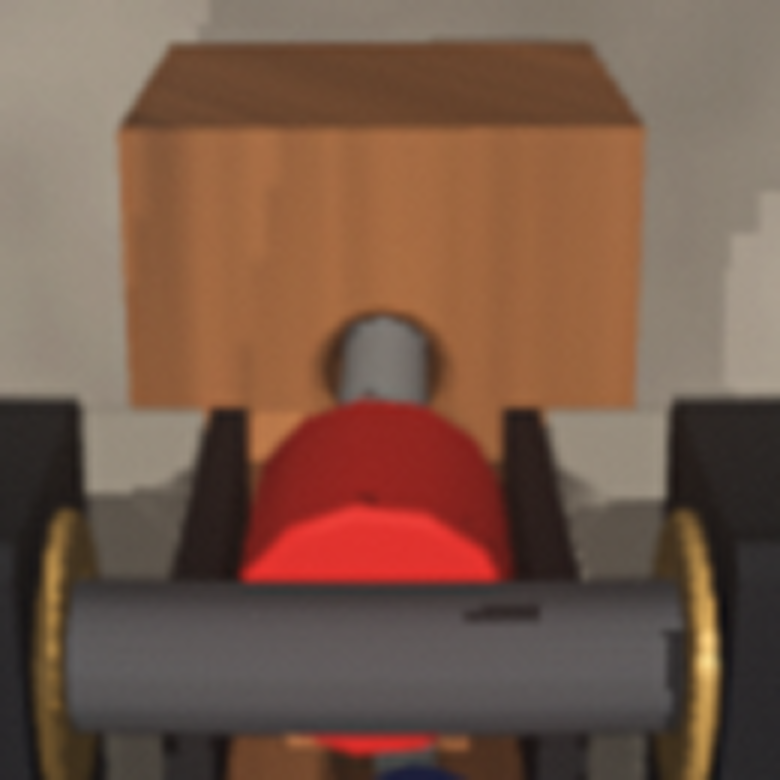

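Solid grasp: opening 24 mm on the 25 mm knob. Next I'll lift and carry it to above the headstock.

```bash
python3 - <<'E'
from h import *
delta([.5324,-.142,.0587+.17],-99.6)
E
python3 -m pendant '[[0,0,-0.05,0,0,0,-1],[0,0,-0.11,0,0,0,-1],[0,0,-0.17,0,0,0,-1],[0,0,-0.17,0,0,0,-1]]'
python3 - <<'E'
from h import *
delta([.5324,-.142,.0587+.17],-99.6)
a=shot("scene");crop(a,270,90,400,220,6,"a10.png");s=shot("wrist");crop(s,190,120,320,250,6,"w10.png");print(ctrl.get_obs()["opening"])
E
```

```text
shift [ 0.3764 -0.0232 -0.1699] turn [-0.     -0.      0.0805] rows>= 7.0
clock: 7.25
tool_pos: [0.5444, 0.2365, 0.2345]
orientation: [-179.6, 0.4, -95.0]
force: [0.1, 0.4, -0.6]
opening: 0.0239
shift [ 0.3781 -0.0207  0.0037] turn [-0.0073  0.0064  0.081 ] rows>= 7.0
0.024270046595771796
```

View pics/a10.png

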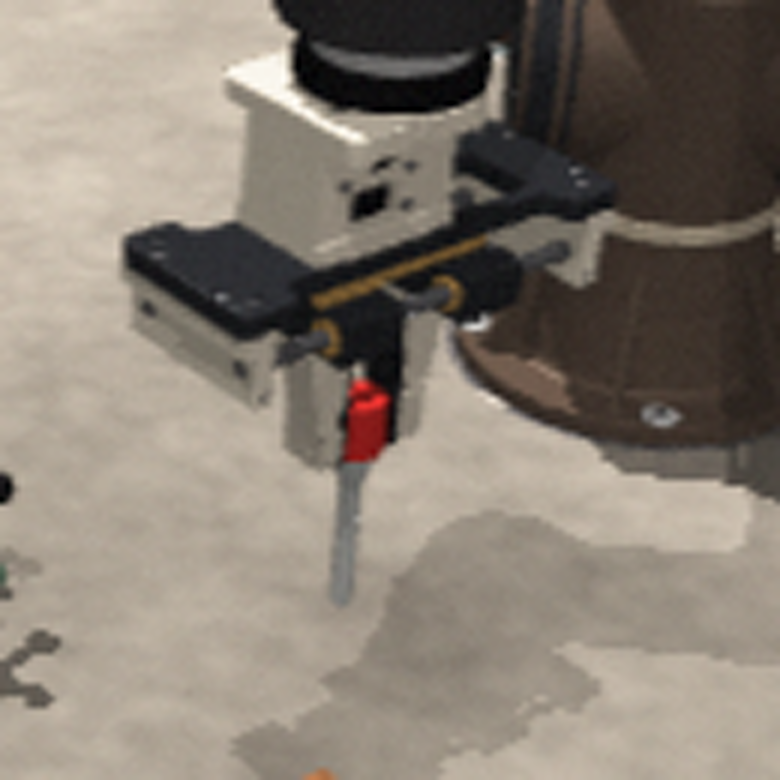

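View pics/w10.png

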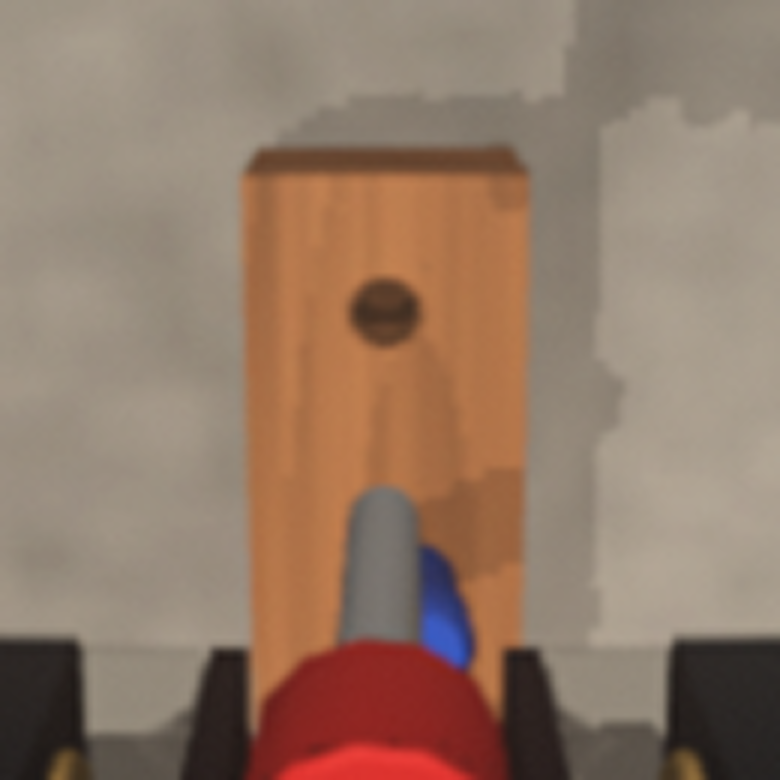

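```bash
python3 -m pendant '[[0.376,-0.0232,0,0,0,0.08,-1],[0.376,-0.0232,0,0,0,0.08,-1],[0.376,-0.0232,0,0,0,0.08,-1],[0.376,-0.0232,0,0,0,0.08,-1],[0.376,-0.0232,0,0,0,0.08,-1],[0.376,-0.0232,0,0,0,0.08,-1],[0.376,-0.0232,0,0,0,0.08,-1],[0.376,-0.0232,0,0,0,0.08,-1],[0.376,-0.0232,0,0,0,0.08,-1],[0.376,-0.0232,0,0,0,0.08,-1],[0.376,-0.0232,0,0,0,0.08,-1]]'
python3 - <<'E'
from h import *
a=shot("scene");crop(a,180,70,310,200,6,"a11.png");s=shot("wrist","w11f.png");crop(s,190,120,320,250,6,"w11.png");o=ctrl.get_obs();print(o["opening"],o["tool_pos"],o["orientation"])
E
```

```text
clock: 8.72
tool_pos: [0.5326, -0.1406, 0.2288]
orientation: [-180.0, 0.0, -99.5]
force: [0.1, -0.6, -0.7]
opening: 0.0242
0.02395022828381016 [ 0.53251134 -0.14097285  0.22886961] [-1.79986694e+02  2.96762696e-03 -9.95120017e+01]
```

View pics/a11.png

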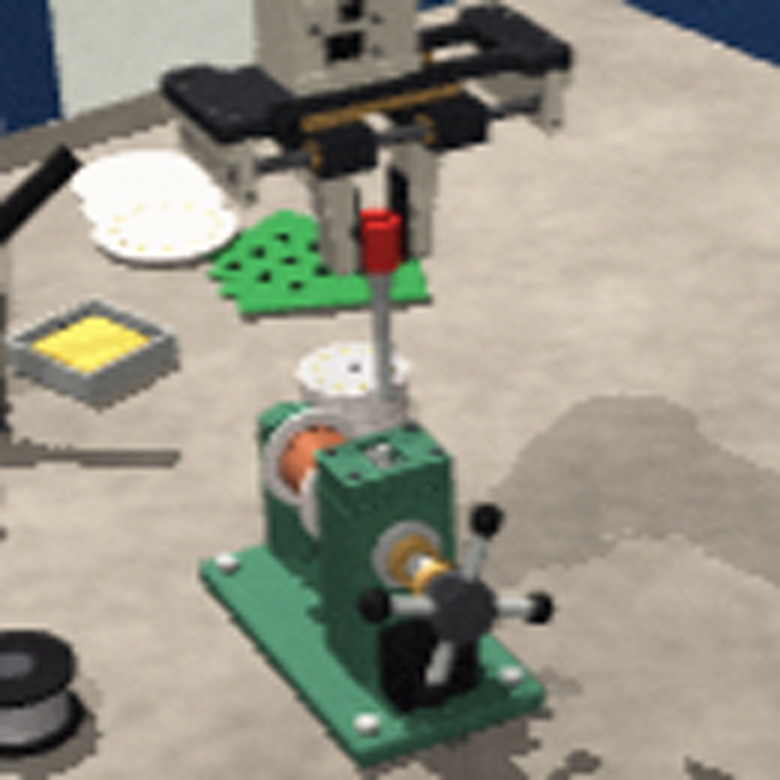

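View pics/w11.png

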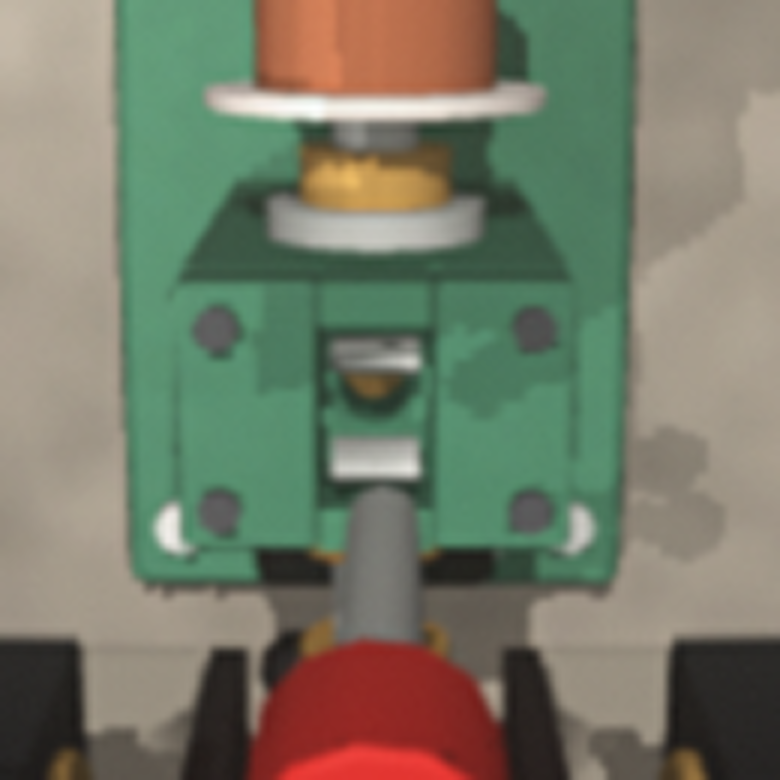

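Wrist crop (6x, offset 190,120): the four headstock screws are at (217,328), (534,330), (220,510) and (530,510), and the pin tip is at about (384,490). Yaw looks aligned.

```bash
python3 - <<'E'
from h import *
a=shot("scene");s=shot("wrist");o=ctrl.get_obs();M=rot(o["orientation"]);T=o["tool_pos"]
f=lambda x,y:(190+x/6-.4,120+y/6-.4)
sc=[f(217,328),f(534,330),f(220,510),f(530,510)]
P=[onz(s,p,.147) for p in sc]
for p in P: print(p, M.T@(p-T))
H=sum(P)/4;print("hole",H,M.T@(H-T))
v=(P[0]+P[1]-P[2]-P[3]);print("ydir yaw", np.degrees(np.arctan2(v[1],v[0]))+90)
v=(P[1]+P[3]-P[0]-P[2]);print("xdir", np.degrees(np.arctan2(v[1],v[0])))
print("tri screws check", [tri([(s,q),(a,r)])[0].round(4) for q,r in ((sc[0],(180+416/6,70+434/6)),(sc[1],(180+338/6,70+446/6))) ])
# tip : far edge at y=488 is nose bottom far side
for y in (488,500):
    p=onz(s,f(384,y),o["tool_pos"][2]-.0467);print("tip",p,M.T@(p-T))
print("tip tri",tri([(s,f(384,496)),(a,(180+383/6,70+402/6))]))
p=proj(a,H);print("hole proj scene crop",(p-[180,70])*6)
E
```

```text
[ 0.55361332 -0.16163178  0.147     ] [ 0.01659397 -0.0242464   0.08186153]
[ 0.50465207 -0.15308678  0.147     ] [0.01628039 0.02545392 0.08185475]
[ 0.55876674 -0.13217483  0.147     ] [-0.01330969 -0.02444732  0.08186207]
[ 0.50951089 -0.12390487  0.147     ] [-0.01330322  0.02549796  0.08185526]
hole [ 0.53163575 -0.14269956  0.147     ] [0.00156536 0.00056454 0.0818584 ]
ydir yaw -9.689477169321833
xdir 170.2850314868183
tri screws check [array([ 0.5336, -0.1488,  0.1533]), array([ 0.5225, -0.1627,  0.142 ])]
tip [ 0.53051631 -0.14202541  0.18215851] [0.00108542 0.00177543 0.04669974]
tip [ 0.53080413 -0.14029589  0.18215851] [-0.00066788  0.00177817  0.04669977]
tip tri (array([ 0.53135308, -0.13976665,  0.17758745]), [np.float64(0.0005178579552092307), np.float64(0.0005178579552092707)])
hole proj scene crop [382.40548323 449.0551603 ]
```

```bash
python3 - <<'E'
from h import *
a=shot("scene");s=shot("wrist")
crop(s,230,170,280,210,15,"w12.png");crop(a,225,115,265,155,15,"a12.png")
H=np.array([.53164,-.1427,.147]);
for z in(.147,.1775,.182): print(z,proj(a,H+[0,0,z-.147]),(proj(a,H+[0,0,z-.147])-[225,115])*15)
E
```

```text
0.147 [243.73312951 144.84289663] [280.99694263 447.6434495 ]
0.1775 [243.38027871 136.68157447] [275.70418066 325.22361699]
0.182 [243.32741101 135.45876212] [274.9111652  306.88143176]
```

View pics/w12.png

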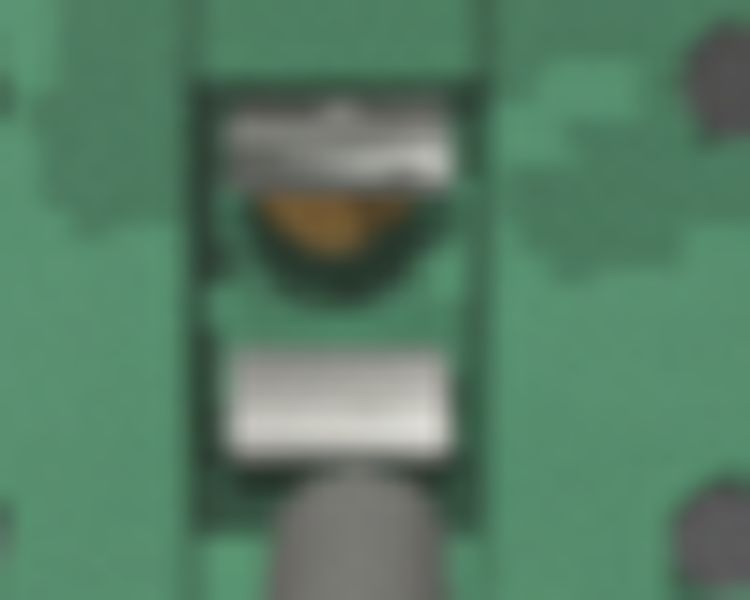

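View pics/a12.png

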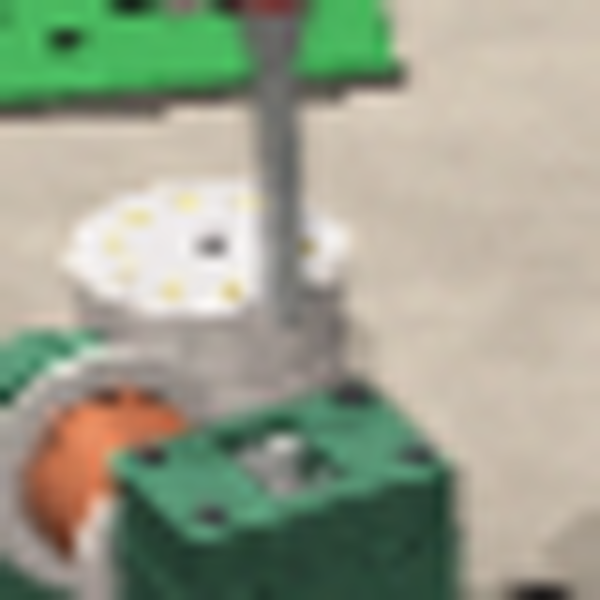

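```bash
python3 -m pendant '[[0.003,-0.001,0.012,0,0,0,-1],[0.003,-0.001,0.025,0,0,0,-1],[0.003,-0.001,0.025,0,0,0,-1],[0.003,-0.001,0.025,0,0,0,-1]]'
python3 - <<'E'
from h import *
a=shot("scene");s=shot("wrist");o=ctrl.get_obs();print(o["tool_pos"],o["force"])
crop(s,220,160,290,220,11,"w13.png");crop(a,215,105,275,165,12,"a13.png")
E
```

```text
clock: 9.52
tool_pos: [0.533, -0.1448, 0.2037]
orientation: [180.0, -0.0, -99.6]
force: [-0.9, 0.5, -0.4]
opening: 0.0246
[ 0.53314383 -0.14470938  0.20411481] [ 0.60375349 -0.73957513 -0.70638416]
```

View pics/w13.png

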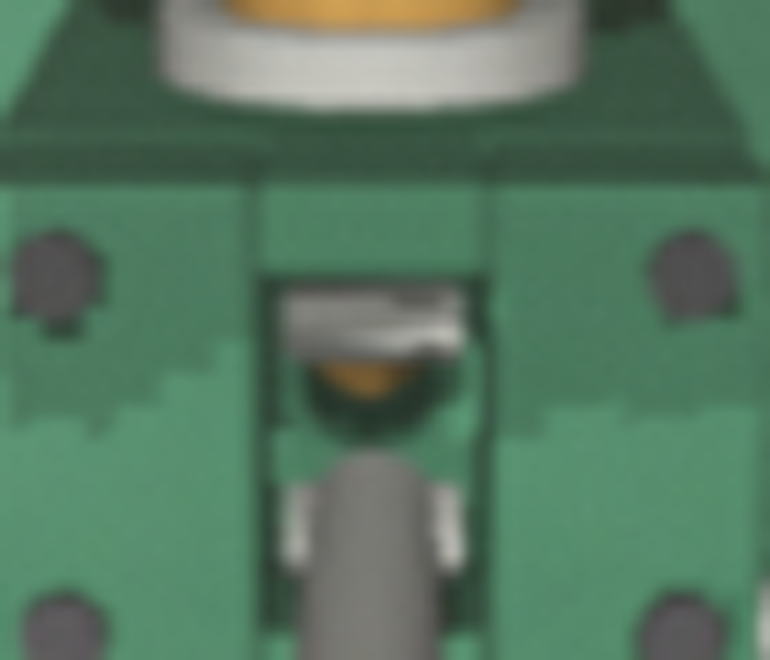

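View pics/a13.png

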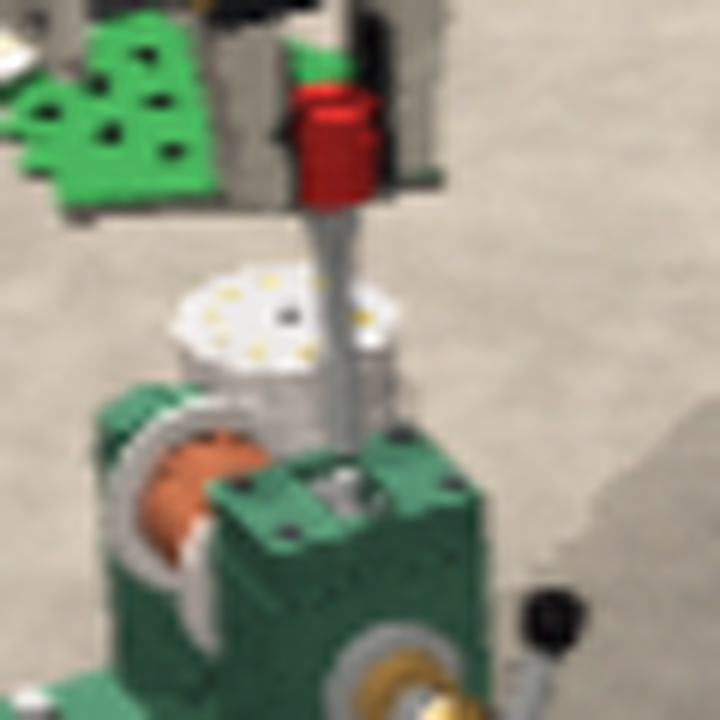

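```bash
python3 - <<'E'
from h import *
s=shot("wrist");o=ctrl.get_obs();M=rot(o["orientation"]);T=o["tool_pos"]
f=lambda x,y:(220+(x+.5)/11-.5,160+(y+.5)/11-.5)
P=[onz(s,f(*q),.147) for q in((57,275),(694,274),(64,632),(682,632))]
H=sum(P)/4;print("hole",H,M.T@(H-T))
p=onz(s,f(371,452),T[2]-.0467);t=M.T@(p-T);print("tip edge",t,"centre",t[0]-3.8e-3)
E
```

```text
hole [ 0.5317353  -0.14242018  0.147     ] [-0.00200367  0.00178283  0.05713293]
tip edge [0.00151594 0.00146977 0.04669896] centre -0.0022840573393756313
```

Tip and hole agree to 0.3 mm in the wrist view. Lowering gently.

```bash
python3 -m pendant '[[0,0.0002,0.006,0,0,0,-1],[0,0.0002,0.012,0,0,0,-1],[0,0.0002,0.018,0,0,0,-1],[0,0.0002,0.024,0,0,0,-1]]'; python3 - <<'E'
from h import *
print(ctrl.get_obs()["force"],ctrl.get_obs()["moment"])
E
python3 -m pendant '[[0,0,0.004,0,0,0,-1],[0,0,0.008,0,0,0,-1],[0,0,0.012,0,0,0,-1]]';python3 - <<'E'
from h import *
print(ctrl.get_obs()["force"],ctrl.get_obs()["moment"])
E
```

```text
clock: 10.18
tool_pos: [0.5326, -0.1446, 0.1792]
orientation: [180.0, -0.0, -99.6]
force: [0.1, -0.3, -0.0]
opening: 0.024
[ 0.05607864 -0.28855747 -0.02879893] [ 0.09119102 -0.08574989 -0.00939562]
clock: 10.55
tool_pos: [0.5327, -0.1446, 0.1676]
orientation: [-180.0, -0.0, -99.6]
force: [-0.4, -0.7, -0.2]
opening: 0.0242
[-0.39992806 -0.70469228 -0.24452623] [ 0.11861024 -0.09350121  0.01144308]
```

```bash
python3 -m pendant '[[0,0,0.004,0,0,0,-1],[0,0,0.008,0,0,0,-1],[0,0,0.0095,0,0,0,-1]]';python3 - <<'E'
from h import *
print(ctrl.get_obs()["force"],ctrl.get_obs()["moment"])
a=shot("scene");s=shot("wrist")
crop(s,200,140,300,240,7,"w14.png");crop(a,215,95,275,155,10,"a14.png")
E
```

```text
clock: 10.92
tool_pos: [0.5326, -0.1446, 0.1579]
orientation: [180.0, -0.0, -99.6]
force: [-0.4, 0.5, -0.2]
opening: 0.0242
[-0.43502565  0.4785412  -0.15118535] [ 0.11803915 -0.10896219 -0.01737256]
```

View pics/w14.png

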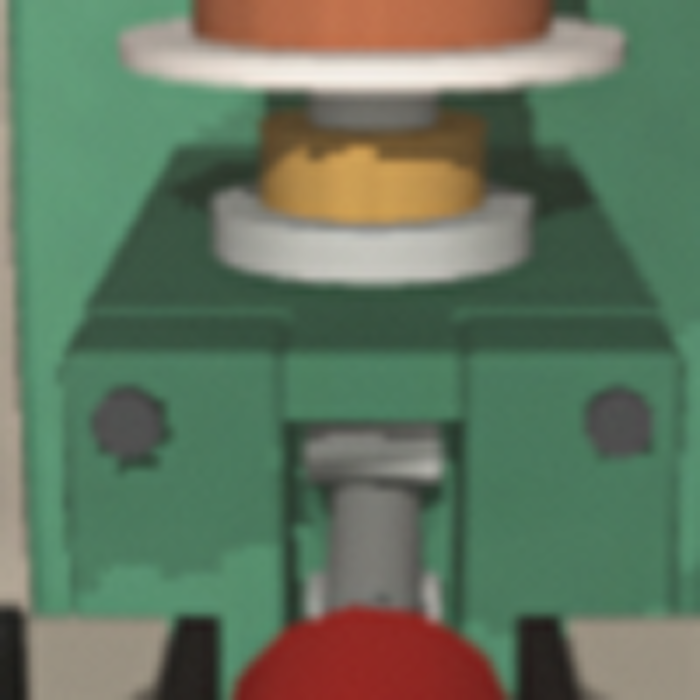

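View pics/a14.png

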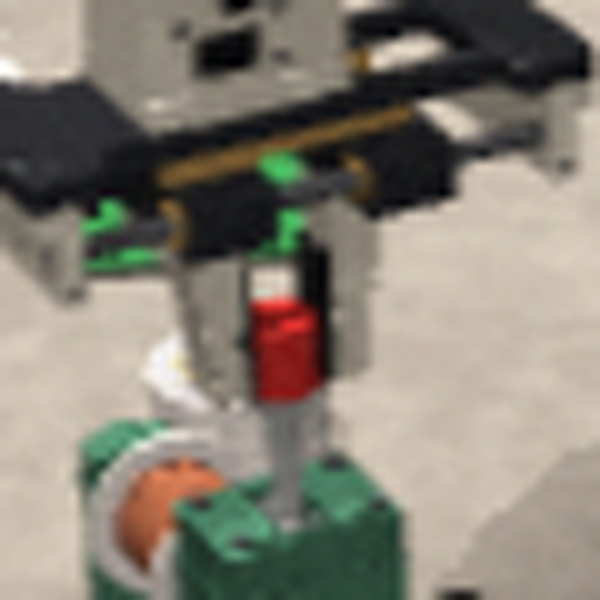

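The shank is through the clip and in the bore. I'll lower it the last 2 mm, then release and lift.

```bash
python3 -m pendant '[[0,0,0.001,0,0,0,-1],[0,0,0.002,0,0,0,-1],[0,0,0.002,0,0,0,-1]]'; python3 -m pendant '[[0,0,0,0,0,0,-0.3],[0,0,0,0,0,0,0],[0,0,0,0,0,0,0.3],[0,0,0,0,0,0,0.3],[0,0,-0.03,0,0,0,0.3],[0,0,-0.06,0,0,0,0.3],[0,0,-0.06,0,0,0,0.3]]';python3 - <<'E'
from h import *
a=shot("scene");s=shot("wrist");print(ctrl.get_obs()["tool_pos"])
crop(s,190,130,310,250,6,"w15.png");crop(a,205,85,285,185,6,"a15.png")
b=blobs(a["image"],(0,150,80),(7,255,255),40);print(b[-1]);b=blobs(s["image"],(0,150,175),(7,255,255),100);print(b)
E
```

```text
clock: 11.4
tool_pos: [0.5327, -0.1446, 0.1562]
orientation: [180.0, -0.0, -99.6]
force: [-1.0, -0.5, -1.0]
opening: 0.0241
clock: 12.28
tool_pos: [0.5342, -0.1448, 0.2188]
orientation: [-179.7, 0.0, -99.6]
force: [-0.1, 0.1, -1.2]
opening: 0.0565
[ 0.53257146 -0.14448245  0.21615039]
([94, 166, 68, 52, 577], [130.0, 200.3])
[([10, 29, 51, 143, 517], [43.4, 108.9]), ([228, 205, 34, 33, 858], [244.8, 220.9])]
```

View pics/w15.png

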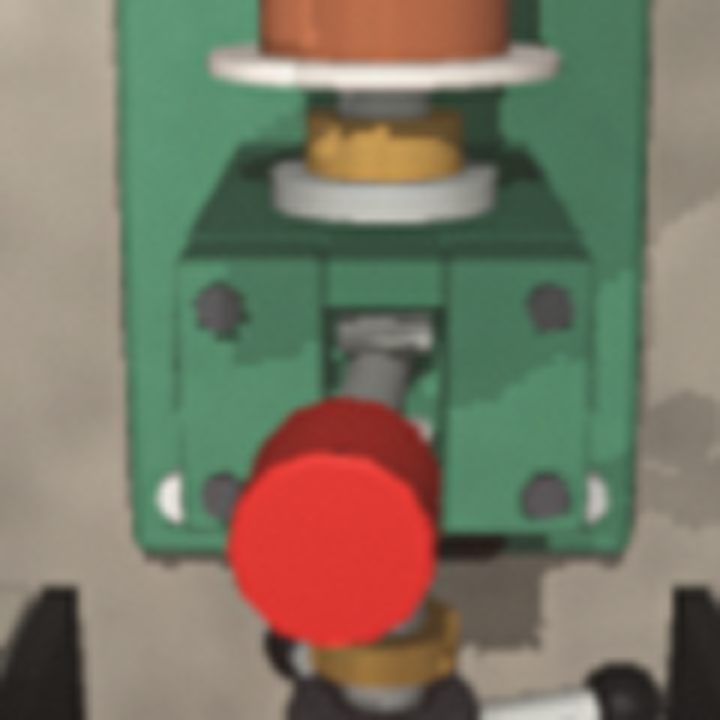

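View pics/a15.png

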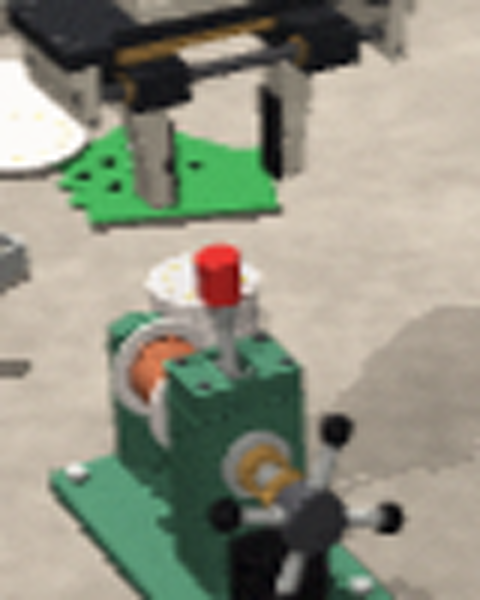

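The pin stands on the bushing, leaning slightly (knob in wrist crop at (333,550)). Next: shut the fingers and go to the −x side of the wheel's top ball.

```bash
python3 -m pendant '[[-0.04,0.024,0,0,0,0,-1],[-0.085,0.05,0,0,0,0,-1],[-0.085,0.05,0,0,0,0,-1],[-0.085,0.05,0,0,0,0,-1],[-0.085,0.05,0.03,0,0,0,-1],[-0.085,0.05,0.06,0,0,0,-1],[-0.085,0.05,0.06,0,0,0,-1]]';python3 - <<'E'
from h import *
a=shot("scene");s=shot("wrist","w16.png");print(ctrl.get_obs()["tool_pos"])
crop(a,205,85,305,185,7,"a16.png")
W=np.array([.546,-.0587,.095]);x=np.array([.9857,-.1683,0]);y=np.array([.1683,.9857,0])
p=(205-.5+337.5/6,85-.5+430.5/6);d=ray(a,p);t=((W-a["c"])@y)/(d@y);B=a["c"]+t*d-W;print("ball x,z",B@x,B[2],np.degrees(np.arctan2(B[2],B@x)))
o=ctrl.get_obs();q=o["tool_pos"]-W;print("tcp rel",q@x,q@y,q[2])
E
```

```text
clock: 13.25
tool_pos: [0.4959, -0.0538, 0.1539]
orientation: [179.7, -0.1, -99.7]
force: [-0.5, 0.5, 0.9]
opening: 0.0005
[ 0.49797621 -0.05330523  0.15669462]
ball x,z -0.016787212567210115 0.04872063732624274 109.01193392570262
tcp rel -0.04824498945104853 -0.0027647789506653987 0.06169462129094502
```

View pics/a16.png

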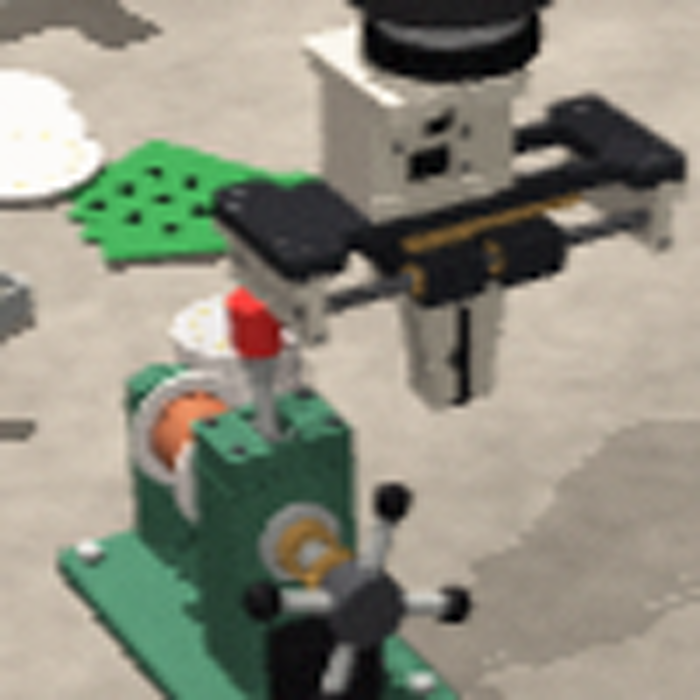

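View pics/w16.png

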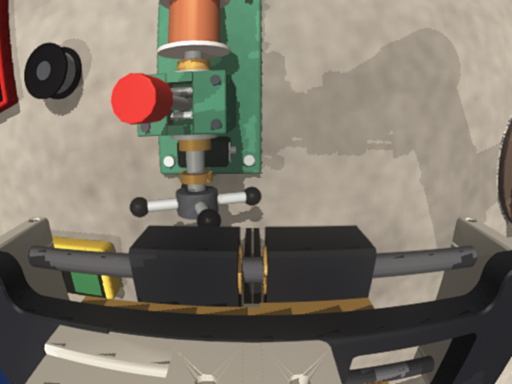

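```bash
python3 -m pendant '[[0,0,0.025,0,0,0,-1],[0,0,0.045,0,0,0,-1],[0,0,0.046,0,0,0,-1]]';python3 - <<'E'
from h import *
a=shot("scene");s=shot("wrist","w17.png")
crop(a,205,85,305,185,7,"a17.png");print(ctrl.get_obs()["force"])
W=np.array([.546,-.0587,.095]);x=np.array([.9857,-.1683,0]);y=np.array([.1683,.9857,0])
o=ctrl.get_obs();q=o["tool_pos"]-W;print("tcp rel",q@x,q@y,q[2])
E
```

```text
clock: 13.72
tool_pos: [0.4975, -0.0529, 0.1104]
orientation: [180.0, -0.0, -99.6]
force: [-0.3, 0.2, 0.2]
opening: 0.0004
[-0.32776123 -0.31218921  1.03563882]
tcp rel -0.047841770573200985 -0.0020025395502558056 0.016558140318526093
```

View pics/a17.png

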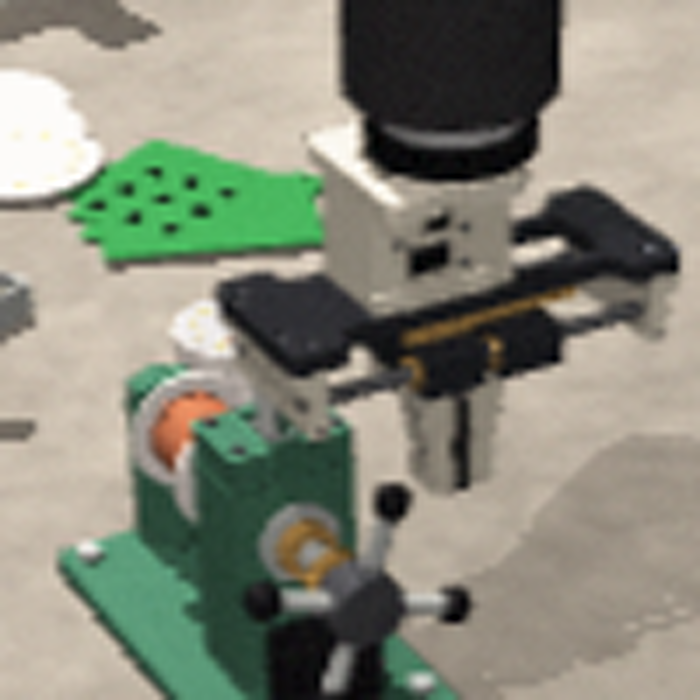

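View pics/w17.png

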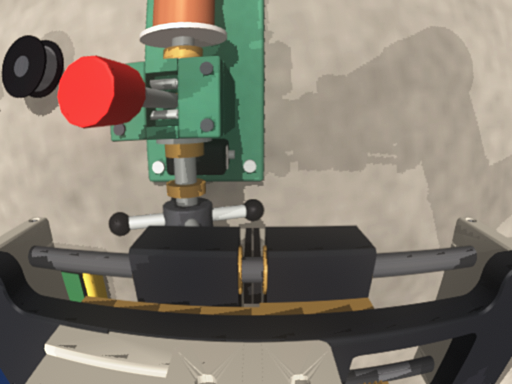

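```bash
python3 - <<'E'
from h import *
a=shot("scene");o=ctrl.get_obs();T=o["tool_pos"]
y=np.array([.1683,.9857,0])
for dz in(.02,.025,.03,.035):
    p=proj(a,T+[0,0,dz]+y*.002);print(dz,p,(p-[205,85])*7)
E
```

```text
0.02 [269.30426524 156.89296114] [450.12985666 503.25072799]
0.025 [269.30296845 155.56269923] [450.12077912 493.93889458]
0.03 [269.30166582 154.22645325] [450.11166075 484.58517278]
0.035 [269.30035732 152.88418276] [450.10250126 475.18927929]
```

Tip height is confirmed at about 30 mm above TCP, z ≈ 0.141. Starting the push in small rows.

```bash
cat > look.py <<'E'
import sys
from h import *
n=sys.argv[1]
a=shot("scene");o=ctrl.get_obs()
s=shot("wrist")
i1=cv2.resize(a["image"][95:185,205:305],None,fx=4,fy=4,interpolation=cv2.INTER_CUBIC)
i2=cv2.resize(s["image"][0:240,60:400],(510,360))
cv2.imwrite(f"pics/{n}.png",np.hstack([i1,i2])[:, :800])
W=np.array([.546,-.0587,.095]);x=np.array([.9857,-.1683,0]);y=np.array([.1683,.9857,0])
q=o["tool_pos"]-W;print("tcp rel",(q@x).round(4),(q@y).round(4),"tipz",(o["tool_pos"][2]+.03).round(4),"F",o["force"].round(1),"Fx",(o["force"]@x).round(1))
print("knob",blobs(s["image"][:, :220],(0,150,175),(7,255,255),100))
E
python3 -m pendant '[[0,-0.005,0.0045,0,0,0,-1],[0,-0.008,0.0042,0,0,0,-1],[0,-0.011,0.0038,0,0,0,-1],[0,-0.014,0.0032,0,0,0,-1],[0,-0.017,0.0026,0,0,0,-1]]';python3 look.py l1
```

```text
clock: 14.5
tool_pos: [0.5145, -0.0554, 0.1078]
orientation: [-180.0, -0.0, -99.6]
force: [-1.8, 0.4, 1.5]
opening: 0.0003
tcp rel -0.0312 -0.002 tipz 0.1378 F [-0.8 -0.6  0.9] Fx -0.7
knob [([141, 42, 79, 80, 5015], [181.2, 81.5])]
```

View pics/l1.png

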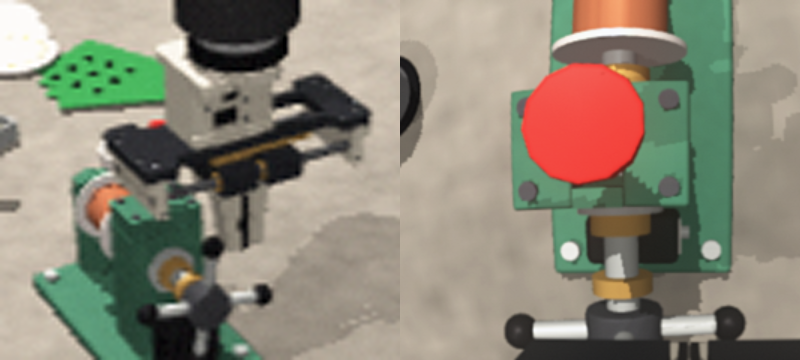

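The wheel is turning: its left ball moved down about 3 px in the scene view. The pin is still up.

```bash
python3 -m pendant '[[0,-0.003,0,0,0,0,-1],[0,-0.006,0,0,0,0,-1],[0,-0.009,0,0,0,0,-1],[0,-0.012,0,0,0,0,-1]]';python3 look.py l2
```

```text
clock: 15.1
tool_pos: [0.5263, -0.0573, 0.1076]
orientation: [-180.0, -0.0, -99.6]
force: [0.4, 0.1, 0.4]
opening: 0.0005
tcp rel -0.0192 -0.0019 tipz 0.1377 F [ 0.2 -0.4 -0.1] Fx 0.2
knob [([178, 42, 42, 81, 2654], [201.8, 82.2])]
```

View pics/l2.png

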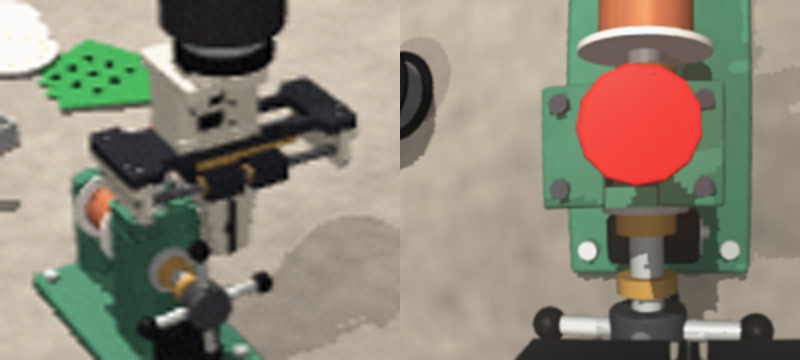

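```bash
sed -i 's/\[:, :220\]/[:180, 60:400]/' look.py; python3 -m pendant '[[0,-0.003,0.0003,0,0,0,-1],[0,-0.006,0.0007,0,0,0,-1],[0,-0.009,0.0012,0,0,0,-1],[0,-0.012,0.0018,0,0,0,-1]]';python3 look.py l3
```

```text
clock: 15.7
tool_pos: [0.5381, -0.0593, 0.1058]
orientation: [180.0, -0.0, -99.6]
force: [-1.2, 0.3, 1.4]
opening: 0.0004
tcp rel -0.0073 -0.0019 tipz 0.1357 F [-0.2 -0.   0.7] Fx -0.2
knob [([145, 61, 61, 60, 2856], [175.4, 90.4])]
```

View pics/l3.png

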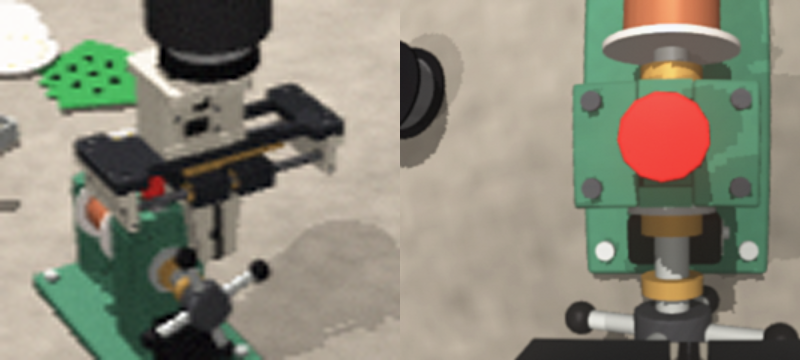

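The knob shrank from 80 to 60 px, so the pin has dropped and the wheel has caught. I'll stop pushing, back off and rise.

```bash
python3 -m pendant '[[0,0.005,0,0,0,0,-1],[0,0.008,0,0,0,0,-1],[0,0.008,-0.05,0,0,0,-1],[0,0.008,-0.1,0,0,0,-1],[0,0.008,-0.1,0,0,0,-1],[0,0.008,-0.1,0,0,0,-1]]';python3 look.py l4; python3 - <<'E'
from h import *
a=shot("scene","a20.png");s=shot("wrist","w20.png");o=ctrl.get_obs()
b=blobs(s["image"],(0,150,175),(7,255,255),100);print(b);c=blobs(a["image"],(0,150,80),(7,255,255),20);print([q for q in c if q[1][0]>220])
bb=[q for q in b if q[1][0]>150][0][0];p=(bb[0]+bb[2]/2-.5,bb[1]+bb[3]/2-.5)
print(onz(s,p,.181),onz(s,p,.215),"dia@.181",np.linalg.norm(onz(s,(bb[0]-.5,p[1]),.181)-onz(s,(bb[0]+bb[2]-.5,p[1]),.181)))
for z in(.173,.181,.215): print(z,proj(a,onz(s,p,z)))
crop(a,205,85,305,185,7,"a20c.png")
E
```

```text
clock: 16.55
tool_pos: [0.5296, -0.0578, 0.2057]
orientation: [-180.0, 0.0, -99.6]
force: [0.4, -0.0, -0.2]
opening: 0.0003
tcp rel -0.0167 -0.0021 tipz 0.2351 F [-0.2 -0.7 -0.4] Fx -0.1
knob [([154, 85, 33, 33, 842], [170.1, 100.7])]
[([0, 0, 43, 121, 433], [30.5, 66.0]), ([214, 85, 33, 33, 844], [230.1, 100.9])]
[([240, 135, 8, 10, 61], [243.6, 139.6])]
[ 0.53053667 -0.14199367  0.181     ] [ 0.52838751 -0.14016149  0.215     ] dia@.181 0.023656182650507465
0.173 [243.63131222 137.87322074]
0.181 [243.74324837 135.70555944]
0.215 [244.22801603 126.3179573 ]
```

View pics/a20c.png

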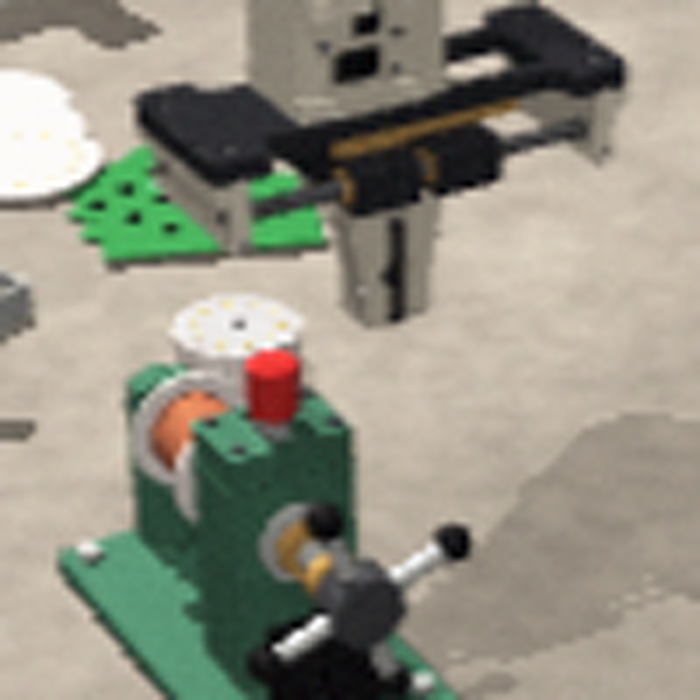

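View pics/w20.png

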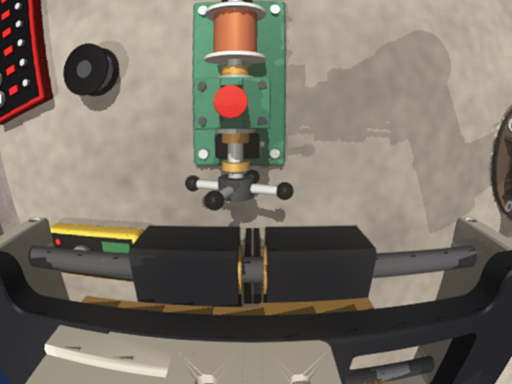

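The pin has dropped about 30 mm and stands upright with an 8 mm gap under the knob. Moving the shut fingers above it.

```bash
python3 - <<'E'
from h import *
delta([.5326,-.1445,.2057],-99.6)
E
python3 -m pendant '[[0.04,-0.0085,0,0,0,0,-1],[0.085,-0.017,0,0,0,0,-1],[0.085,-0.017,0,0,0,0,-1],[0.085,-0.017,0.02,0,0,0,-1],[0.085,-0.017,0.04,0,0,0,-1],[0.085,-0.017,0.046,0,0,0,-1],[0.085,-0.017,0.046,0,0,0,-1]]'; python3 - <<'E'
from h import *
a=shot("scene");s=shot("wrist");o=ctrl.get_obs();print(o["force"],o["tool_pos"])
i1=cv2.resize(a["image"][95:165,205:285],None,fx=5,fy=5,interpolation=cv2.INTER_CUBIC)
i2=cv2.resize(s["image"][140:240,195:309],(399,350),interpolation=cv2.INTER_CUBIC);cv2.imwrite("pics/l5.png",np.hstack([i1,i2]))
E
```

```text
shift [ 0.0847 -0.0175 -0.0009] turn [ 0.0018 -0.0007  0.0005] rows>= 2.0
clock: 17.62
tool_pos: [0.5326, -0.1444, 0.1596]
orientation: [179.9, -0.0, -99.5]
force: [0.4, 0.1, -0.2]
opening: 0.0005
[ 0.64103275  0.53251729 -0.37227542] [ 0.53316894 -0.14444538  0.16050331]
```

View pics/l5.png

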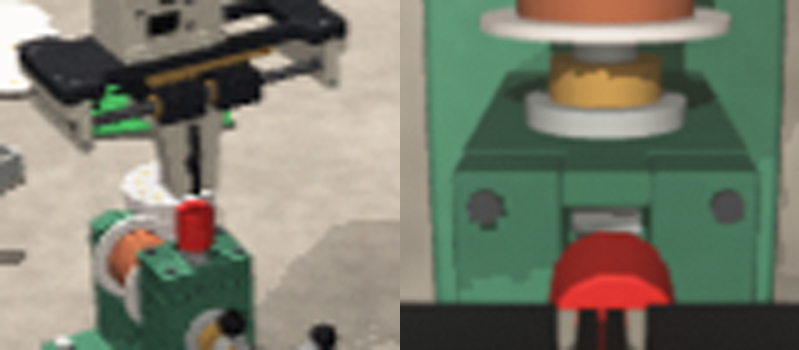

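```bash
python3 -m pendant '[[0,0,0.003,0,0,0,-1],[0,0,0.006,0,0,0,-1],[0,0,0.006,0,0,0,-1]]';python3 -m pendant '[[0,0,0.001,0,0,0,-1],[0,0,0.002,0,0,0,-1]]';python3 -m pendant '[[0,0,0.001,0,0,0,-1],[0,0,0.002,0,0,0,-1]]'
```

```text
clock: 18.1
tool_pos: [0.5325, -0.1446, 0.1537]
orientation: [180.0, -0.0, -99.6]
force: [0.1, -0.1, 0.4]
opening: 0.0004
clock: 18.35
tool_pos: [0.5327, -0.1447, 0.1519]
orientation: [-180.0, 0.0, -99.6]
force: [0.6, -1.0, -1.0]
opening: 0.0004
clock: 18.6
tool_pos: [0.5327, -0.1446, 0.1498]
orientation: [180.0, -0.0, -99.6]
force: [-0.1, -0.3, -0.6]
opening: 0.0003
```

```bash
python3 -m pendant '[[0,0,0.001,0,0,0,-1],[0,0,0.002,0,0,0,-1]]'
```

```text
clock: 18.85
tool_pos: [0.5327, -0.1446, 0.1478]
orientation: [-180.0, -0.0, -99.6]
force: [-0.3, 1.0, -0.2]
opening: 0.0005
```

```bash
python3 -m pendant '[[0,0,0.001,0,0,0,-1],[0,0,0.002,0,0,0,-1]]'; python3 -m pendant '[[0,0,0.001,0,0,0,-1],[0,0,0.001,0,0,0,-1]]'
```

```text
clock: 19.1
tool_pos: [0.5329, -0.1447, 0.146]
orientation: [-180.0, -0.0, -99.6]
force: [0.2, -0.2, 2.5]
opening: 0.0006
clock: 19.35
tool_pos: [0.5331, -0.1448, 0.1454]
orientation: [-179.9, -0.0, -99.6]
force: [0.6, -0.6, 4.2]
opening: 0.0004
```

Contact, at about 4 N. Continuing in 1 mm steps.

```bash
python3 -m pendant '[[0,0,0.001,0,0,0,-1],[0,0,0.001,0,0,0,-1]]'; python3 -m pendant '[[0,0,0.001,0,0,0,-1],[0,0,0.001,0,0,0,-1]]'
```

```text
clock: 19.6
tool_pos: [0.533, -0.1447, 0.1442]
orientation: [-179.9, -0.0, -99.6]
force: [0.0, -0.6, 5.0]
opening: 0.0004
clock: 19.85
tool_pos: [0.533, -0.1447, 0.1432]
orientation: [-180.0, -0.0, -99.6]
force: [0.4, 0.5, 6.2]
opening: 0.0008
```

```bash
python3 -m pendant '[[0,0,0.001,0,0,0,-1],[0,0,0.001,0,0,0,-1]]'; python3 -m pendant '[[0,0,0.001,0,0,0,-1],[0,0,0.001,0,0,0,-1]]'
```

```text
clock: 20.1
tool_pos: [0.5331, -0.1447, 0.1423]
orientation: [-179.9, -0.0, -99.6]
force: [-0.2, -0.3, 5.4]
opening: 0.0007
clock: 20.35
tool_pos: [0.5331, -0.1447, 0.1413]
orientation: [-179.9, -0.0, -99.6]
force: [0.3, 0.1, 6.3]
opening: 0.0005
```

```bash
python3 -m pendant '[[0,0,0.001,0,0,0,-1],[0,0,0.001,0,0,0,-1]]'; python3 -m pendant '[[0,0,0.001,0,0,0,-1],[0,0,0.001,0,0,0,-1]]'
```

```text
clock: 20.6
tool_pos: [0.5326, -0.1446, 0.1398]
orientation: [180.0, 0.0, -99.6]
force: [-0.1, 0.1, 3.1]
opening: 0.0009
clock: 20.85
tool_pos: [0.5331, -0.1447, 0.1394]
orientation: [-179.9, -0.0, -99.6]
force: [-0.1, -0.0, 7.1]
opening: 0.0003
```

```bash
python3 -m pendant '[[0,0,0.001,0,0,0,-1],[0,0,0.001,0,0,0,-1]]'
```

```text
clock: 21.1
tool_pos: [0.5333, -0.1448, 0.1393]
orientation: [-179.9, -0.0, -99.5]
force: [-2.5, 0.4, 12.1]
opening: 0.0004
```

```bash
python3 -m pendant '[[0,0,0.001,0,0,0,-1],[0,0,0.001,0,0,0,-1]]'; python3 - <<'E'
from h import *
a=shot("scene");s=shot("wrist");o=ctrl.get_obs();print(o["force"],o["tool_pos"])
i1=cv2.resize(a["image"][110:165,215:275],None,fx=6,fy=6,interpolation=cv2.INTER_CUBIC)
i2=cv2.resize(s["image"][140:240,195:309],(399,330),interpolation=cv2.INTER_CUBIC);cv2.imwrite("pics/l6.png",np.hstack([i1,i2]))
E
```

```text
clock: 21.35
tool_pos: [0.5335, -0.1449, 0.1391]
orientation: [-179.9, -0.0, -99.5]
force: [-4.9, 1.2, 18.4]
opening: 0.0002
[-4.59062975  1.14856523 18.34657927] [ 0.5334704  -0.1448945   0.13911213]
```

View pics/l6.png

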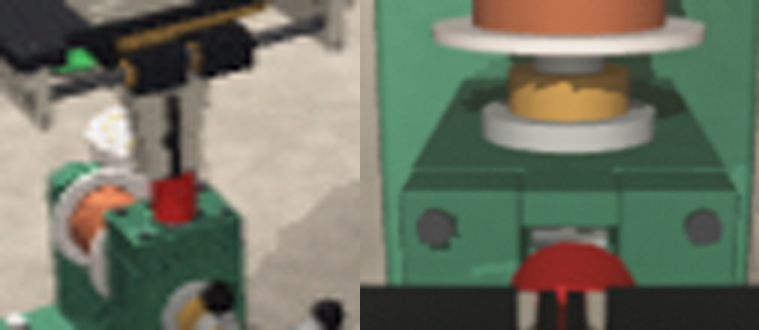

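The travel stopped hard at 18 N after a snap, with the knob down on the headstock. Retreating straight up to check.

```bash
python3 -m pendant '[[0,0,-0.003,0,0,0,-1],[0,0,-0.01,0,0,0,-1],[0,0,-0.06,0,0,0,-1],[0,0,-0.1,0,0,0,-1],[0,0,-0.1,0,0,0,-1],[-0.04,0,-0.1,0,0,0,-1],[-0.04,0,-0.1,0,0,0,-1]]'; python3 - <<'E'
from h import *
a=shot("scene","a22.png");s=shot("wrist");o=ctrl.get_obs();print(o["force"],o["tool_pos"])
b=[q for q in blobs(s["image"],(0,150,175),(7,255,255),100) if q[1][0]>150];print(b)
c=[q for q in blobs(a["image"],(0,150,80),(7,255,255),20) if q[1][0]>220];print(c)
bb=b[0][0];p=(bb[0]+bb[2]/2-.5,bb[1]+bb[3]/2-.5);print(onz(s,p,.173))
# scene knob: bbox rows of predicted cylinder at hole, top z .173 vs .181
y,x=np.mgrid[0:1,0:60];t=np.linspace(0,2*np.pi,60)
H=np.array([.5317,-.1425,0])
for zt in(.173,.175,.177,.181):
    q=np.array([proj(a,H+[.0125*np.cos(u),.0125*np.sin(u),z]) for u in t for z in(zt,zt-.026)]);print(zt,q.min(0),q.max(0))
i1=cv2.resize(a["image"][110:180,215:285],None,fx=5.5,fy=5.5,interpolation=cv2.INTER_CUBIC)
i2=cv2.resize(s["image"][70:190,185:305],(385,385),interpolation=cv2.INTER_CUBIC);cv2.imwrite("pics/l7.png",np.hstack([i1,i2]))
E
```

```text
clock: 22.32
tool_pos: [0.539, -0.1035, 0.2359]
orientation: [179.9, 0.0, -99.5]
force: [-0.1, -0.6, -0.2]
opening: 0.0001
[ 0.27693204 -0.39404354  0.16134939] [ 0.53885071 -0.10483142  0.23598873]
[([240, 140, 27, 28, 598], [253.1, 153.2])]
[([240, 137, 8, 10, 63], [243.5, 141.4])]
[ 0.53109561 -0.14248203  0.173     ]
0.173 [239.60254352 136.03969996] [247.55843688 146.82185914]
0.175 [239.57577346 135.50138468] [247.53892249 146.29102466]
0.177 [239.54895603 134.96212407] [247.51937395 145.75925449]
0.181 [239.49517853 133.88075687] [247.48017407 144.69289719]
```

View pics/l7.png

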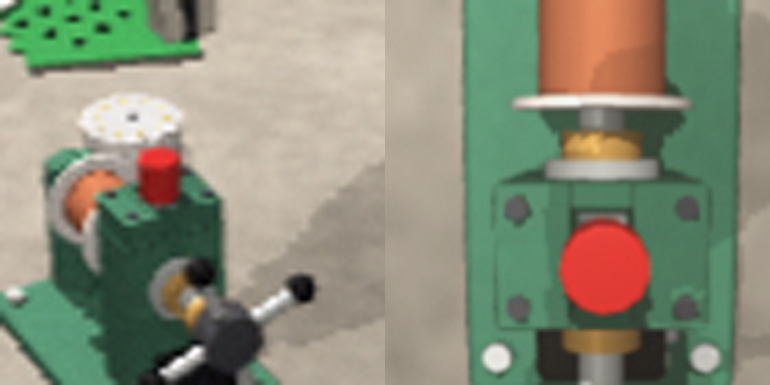

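```bash
python3 - <<'E'
from h import *
a=cv2.imread("pics/a20.png").astype(float);b=cv2.imread("pics/a22.png").astype(float)
s=shot("scene")
def r(im): return np.clip(im[125:155,232:256,2]-im[125:155,232:256,1:2].max(2) if False else im[125:155,232:256,2]-np.maximum(im[125:155,232:256,0],im[125:155,232:256,1]),0,None)*(1)
ra,rb=r(a),r(b);ra[ra<40]=0;rb[rb<40]=0
for q in(ra,rb):
    w=q.sum(1);print((w*np.arange(30)).sum()/w.sum()+125, w.sum().round(), np.round(q[:,8:15].mean(1)).tolist())
print(cv2.phaseCorrelate(ra,rb,cv2.createHanningWindow((24,30),cv2.CV_64F)))
for z in(.147,.155): print(proj(s,[.5317,-.1425,z]))
E
```

```text
139.44161527750148 10054.0 [0.0, 0.0, 0.0, 0.0, 0.0, 0.0, 0.0, 0.0, 0.0, 0.0, 112.0, 173.0, 176.0, 138.0, 101.0, 101.0, 99.0, 96.0, 88.0, 83.0, 15.0, 0.0, 0.0, 0.0, 0.0, 0.0, 0.0, 0.0, 0.0, 0.0]
140.99054762149387 9733.0 [0.0, 0.0, 0.0, 0.0, 0.0, 0.0, 0.0, 0.0, 0.0, 0.0, 0.0, 7.0, 136.0, 170.0, 170.0, 123.0, 100.0, 98.0, 89.0, 97.0, 89.0, 75.0, 0.0, 0.0, 0.0, 0.0, 0.0, 0.0, 0.0, 0.0]
((0.042798824227674004, 1.8556731997000675), 1.0352133639120018)
[243.75480726 144.87260693]
[243.66323361 142.75288562]
```

```bash
python3 - <<'E'
from h import *
o=ctrl.get_obs();print(o["clock"],o["force"]);print(ctrl.close_job())
E
```

```text
22.475 [-0.47736532  0.42005322 -0.53019256]
the job is handed in; nothing more can be done
None
```

The coil winder is locked: the pin caught in the bushing's cross-hole, I pressed it home and let go. I handed the job in at 22.5 s. No verdict is reported.

- **First grasp failed:** both cameras showed the real fingertips about 30 mm above the reported TCP, so the first close only pinched the top of the knob and tilted the pin in its stand hole. I opened, went 30 mm lower and got a solid grip (24 mm opening on the 25 mm knob).
- **Placing the pin:** I lined it up using the headstock screws in the wrist camera and lowered it onto the bushing. Forces stayed around 1 N.
- **Turning the wheel:** I pushed the top ball in 3 mm steps until the knob visibly dropped about 28 mm, then backed off at once. The readings around these pushes showed no more than about 2 N.
- **Pressing home:** the clip resisted at about 5 to 7 N and gave way with a dip in force. The pin then stopped hard, and I ended at 18 N.

**Last checks:** the scene view puts the knob's top at z about 0.173 m, the fully home height. The knob is upright and centred, and the arm is clear of everything.

**What disagreed:**
- The press measured about 7 mm of travel instead of 8. The scene view fits the collar having rested about 1 mm low in the clip beforehand.
- The clip gave way a little below the stated 8 to 15 N.

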